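# Bolt down and wind home the filter press

## Task

Close the small filter press on the worktop: turn its three bolt knobs clockwise to their end stops in the order green, yellow, red. Only when all three are tight, wind the crank in the middle clockwise to its end stop, by its loose grip sleeve. Leave the bottles and the cup around the press where they stand.

Things in the scene. Friction and masses are not known exactly. Their poses are not given: they have to be found in the camera images.
- filter_press: Fixed round white and metal press, 160 mm across its cover, with three ears at 120 degrees that each carry one bolt knob, knob axes 95 mm from the centre (in the press frame at +5, +125 and -115 degrees from +x; which colour is where varies). Origin: on the worktop under the centre; z up. The crank's axis is the vertical through this origin. Cover top and ears are 84 mm above the worktop; the bolt sleeves under the knobs (19 mm across) rise to 100 mm.
- bar_green (a point): Middle of the green bar knob's grip, on its vertical axis, 127 mm above the worktop. The bar is 40 mm long (point x axis, turns with the knob), 10 mm thick (point y axis), 30 mm high (from 110 to 140 mm above the worktop); grip it across the thickness. It does not move up or down as it turns.
- bar_yellow (a point): The same for the yellow bar knob.
- bar_red (a point): The same for the red bar knob.
- knob_green (a joint): Turn of the green knob in rad: grows clockwise seen from above, hard end stop (tight) at 1.6, starts between 0.2 and 0.7. Stiff: stays where left, takes about 0.1 N m to turn. The direction of its bar at the stop varies.
- knob_yellow (a joint): The same for the yellow knob.
- knob_red (a joint): The same for the red knob.
- crank_grip (a point): Point on the axis of the upright black grip sleeve of the crank, 140 mm above the worktop. The sleeve is 18 mm across, from 113 to 155 mm above the worktop, spins freely on its pin, and stands 36 mm from the crank's axis; the crank arm under it is 10 mm thick with its top 111 mm above the worktop.
- crank_sleeve: The same black grip sleeve as a part; origin at the centre of its lower end, 113 mm above the worktop, z up. It rides with the crank and spins freely about z.
- crank (a joint): Turn of the crank in rad: grows clockwise seen from above, hard end stop at 3.2, starts between 0 and 0.8. Stays where left; takes about 0.1 N m (3 N at the sleeve).
- amber_bottle: Loose brown bottle with an orange cap, 52 mm across, 92 mm high; origin at the centre of its underside. Leave alone.
- green_bottle: Loose white bottle with a green cap, 44 mm across, 80 mm high; origin at the centre of its underside. Leave alone.
- wash_flask: Loose grey wash bottle with red cap and bent spout, 68 x 110 mm, 210 mm high; origin under its middle. Leave alone.
- yellow_cup: Loose specimen cup with a yellow lid, 65 mm across, 74 mm high; origin at the centre of its underside. Leave alone.

How it is judged:
By the outcome, as a careful person would: the job done as asked, in the order asked, and still so for the second after the job is handed in, with the robot touching nothing.
It also fails if it takes over 72 s, if anything falls off the work surface, if the arm or the gripper's body presses on something with over 40 N, if the wrist force passes 120 N, or if a joint passes its speed limit or range.

## Robot

A 6-joint arm with a two-finger parallel gripper is mounted at the origin on a cart in front of the work surface, level with it; the furniture and walls round the work are solid. World frame = base frame: x ahead of the robot, y to its left, z up, the work surface at z = 0. Lengths are in m, angles in degrees, forces in N, time in s.
With the tool pointing down it reaches from about 0.375 to 0.9 m from the base axis. Payload 3.1 kg.
Tool frame: the origin (TCP) lies on the centre line of the jaws, within the pads' length; the fingertips stand 8 mm ahead of it and the grasp point (between the pads) lies 11 mm behind it; y points along the fingers, x is the direction in which the jaws open and shut, and the axes are right-handed (so a half turn about y gives the same grasp; the last joint's range is limited). The gripper opens to 87 mm and grips with 3 to 60 N. Pads are 19 mm wide; open, the fingers measure 117 mm over their backs; the gripper's body (75 mm by 190 mm) begins 51 mm behind the grasp point.
Start: joints at [54.116, 30.224, 82.088, -0, 67.689, -10.227], TCP at [0.271, 0.563, 0.231] pointing down, gripper open.
Joint ranges: [-176.69, 176.69], [-43.24, 126.21], [12.49, 139.97], [-82, 262], [0, 151.66], [-163.58, 163.58]. Speed limits (degrees/s): [159.86, 159.86, 180, 180, 180, 180].

## Interface

Orientations are given as a 3x3 rotation matrix whose columns are the frame's x, y, z axes.
In Python, from rig import read_state, imaging, job, spotter gives the robot as it stands.
- The arm moves only by the tool apply_moves, never from a script. Its argument "steps" is a list of rows, each an object of numbers: "x", "y", "z": the shift along the world's x, y, z in mm; "spin": the turn about the world's z in rad. In form: [{"x": .., "y": .., "z": .., "spin": ..}, ...]. A call has 1 to 12 rows; each row shifts and turns the pose as measured when the row begins; what a row does not reach is not made up. A row lasts 1/10 s, in which the tool goes at most 50 mm and 8.59 degrees, less where a joint would pass 70% of its speed; a pose out of reach is approached as far as the arm can. A call is refused whole if a number of a shift passes 50 or a number of a turn 0.15, either way. A call with a gripper value outside its range is refused whole. "grip" is the finger opening in mm, from 0 to 87, set as the call begins (left out, the last holds). The fingers move at their own pace and stop on an object; the grip force is fixed at half the most. Time passes only in rows, so rows that do not move let the fingers close. It gives the time, the measured TCP pose, the force and the opening at its end, in the units of the state.
- read_state(): the state, without advancing time (a new reading comes with each control period).
- imaging.capture(name): name is "scene" or "side" or "wrist"; returns the picture (420x560x3 uint8, red, green, blue); there is no depth.
- imaging.camera_params(name): a dict with "fov_y" (degrees; the focal length in pixels is half the picture's height over the tangent of half this angle, whatever the lens; pixels are square), "cx", "cy" (the principal point, pixels), "R" (3x3) and "t" (3): a world point X has camera coordinates R X + t. Camera axes: x right, y down, z forward; pixel columns grow to the right and rows downward; lengths in m; the calibration is good to about 2 mm. A picture is of the moment at which its call begins: read the wrist's pose just before it. camera_params takes no time and is no camera call; for the wrist camera it gives the pose at the moment of the call.
- job.hand_in(): hands the job in, once; it reports no verdict.
Trained networks look in the newest picture that a camera, given by its name, has taken for a name from the list of things; names that differ only in an ending like _2 or _b are one class to them, and where a whole thing is asked for, a point or a joint stands for the part that bears it (a point fixed in the world has none). Each returns a list of dicts, best first, with "score" (0 to 1); they miss things now and then, are a little off and sometimes report something else, mostly with a low value. They report only what shows in the picture. A call takes as long as a camera call.
- spotter.cut_out(name, camera): "mask" (420x560 bool, what is visible of it) and "rect" ([left, top, width, height] in pixels, round what is visible of it).
The state is a dict: "time_s": time; "joint_positions": joint angles; "qvel": joint speeds; "tau": joint torques, N m; "position": TCP position; "tcp_rot": TCP orientation; "force": force on the tool from outside, world axes, zero at the start; "moment": the same for the moment, N m; "opening": opening from 0.0 (shut) to 1.0 (fully open).
Only numpy, scipy, OpenCV 4.12 (cv2) and the standard library are available. Lean on these libraries where they do the work, as an engineer would, in place of code of your own. Each camera call takes 0.05 s, during which the arm holds its last target.

## Working session

There is one attempt and no reset: what is moved stays moved. The work goes in short steps, Python scripts to look and compute and a tool call to move; the robot and the scene stay as the last step left them, time stands still between calls to the robot, and variables do not carry over. Pictures are saved under pics/ and viewed, and the job is handed in when it is done.

Besides the shell and the picture viewer there is one more tool, called after "Emit:" by a JSON object that holds its "op" and its "data". apply_moves: Moves the arm, as the interface text tells. Its arguments: {"type":"object","properties":{"steps":{"type":"array"},"grip":{"type":"number"}},"required":["steps"]}

```bash
mkdir -p pics; ls; python3 - <<'E'
from rig import read_state, imaging
import cv2,json
s=read_state(); print({k:s[k] for k in s})
for n in ["scene","side","wrist"]:
    im=imaging.capture(n); cv2.imwrite(f"pics/{n}0.png",im[:,:,::-1]); print(n,imaging.camera_params(n))
E
```

```text
pics
{'time_s': 0.0, 'joint_positions': array([ 5.41163520e+01,  3.02798866e+01,  8.21578293e+01, -7.43890332e-04,
        6.76889321e+01, -1.02261027e+01]), 'qvel': array([-0.05468065,  0.0802684 , -0.12766399, -0.02503573, -0.08414516,
       -0.00012817]), 'tau': array([ 1.55240377e-04, -4.40031481e+01, -1.76594567e+01,  6.33471622e-02,
        5.80430555e-02, -1.31845413e-04]), 'position': array([0.27014985, 0.56278979, 0.22955374]), 'tcp_rot': array([[ 4.32985437e-01, -1.28588842e-03, -9.01399999e-01],
       [ 9.01398286e-01, -1.79794520e-03,  4.32987179e-01],
       [-2.17744100e-03, -9.99997557e-01,  3.80613527e-04]]), 'force': array([ 0.80153351, -0.14520437, -0.24174239]), 'moment': array([ 0.04258179, -0.01194468,  0.01137167]), 'opening': 0.9990643088641051}
scene {'fov_y': 52.391327907849714, 'cx': 283.02023530840444, 'cy': 205.75951148017856, 'R': array([[-0.47285202, -0.88111401, -0.00700405],
       [-0.64087351,  0.34935988, -0.68354138],
       [ 0.60472482, -0.31872522, -0.72987816]]), 't': array([0.03882205, 0.4907409 , 0.64245672])}
side {'fov_y': 52.29560251519533, 'cx': 274.08706371431373, 'cy': 218.85651155589096, 'R': array([[ 0.97869312, -0.2045447 ,  0.01792308],
       [-0.07311334, -0.42873119, -0.90046877],
       [ 0.1918703 ,  0.87997218, -0.43455121]]), 't': array([-0.54771623,  0.0425413 ,  1.01279159])}
wrist {'fov_y': 71.98277454001766, 'cx': 278.5162200366654, 'cy': 213.7184054726451, 'R': array([[ 0.43454056,  0.90065165, -0.00105289],
       [ 0.86703032, -0.41800215,  0.271169  ],
       [ 0.2437887 , -0.11874682, -0.96253117]]), 't': array([-0.62377802, -0.03164565,  0.39050868])}
```

View pics/scene0.png

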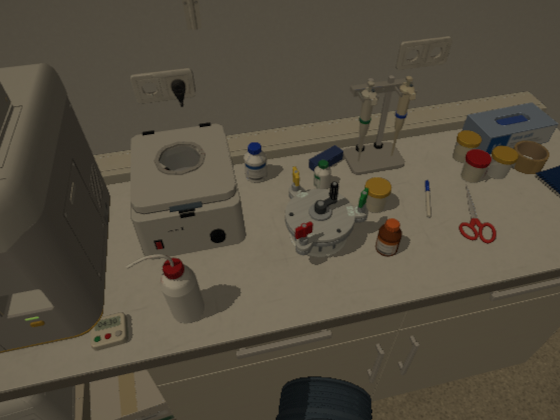

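View pics/side0.png

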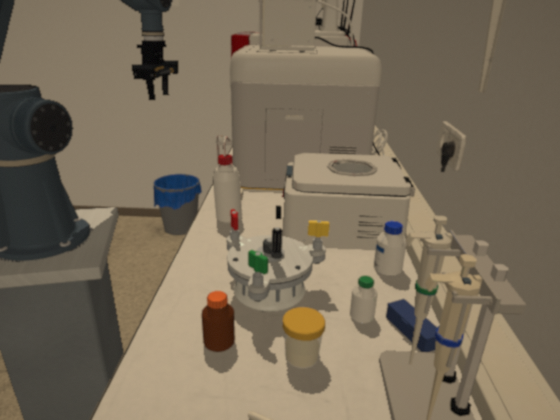

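View pics/wrist0.png

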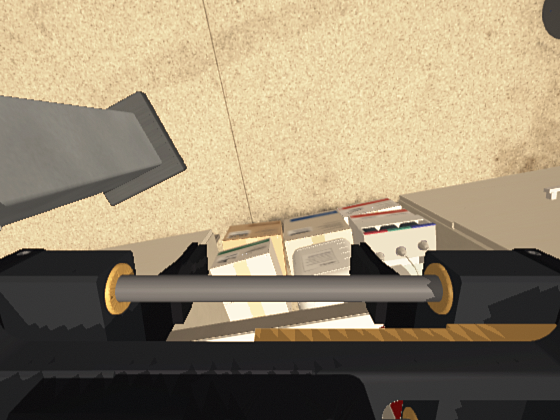

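```bash
cat > h.py <<'E'
import numpy as np,cv2
from rig import read_state, imaging, job, spotter
def K(p):
    f=210/np.tan(np.radians(p['fov_y'])/2); return np.array([[f,0,p['cx']],[0,f,p['cy']],[0,0,1]])
def proj(p,X):
    c=(np.atleast_2d(X)@p['R'].T+p['t'])@K(p).T; return c[:,:2]/c[:,2:]
def ray(p,uv):
    d=p['R'].T@np.linalg.inv(K(p))@np.array([*uv,1.]); o=-p['R'].T@p['t']; return o,d/np.linalg.norm(d)
def atz(p,uv,z):
    o,d=ray(p,uv); return o+d*(z-o[2])/d[2]
def tri(rs):
    A=sum(np.eye(3)-np.outer(d,d) for o,d in rs); b=sum((np.eye(3)-np.outer(d,d))@o for o,d in rs)
    X=np.linalg.solve(A,b); return X,[np.linalg.norm((np.eye(3)-np.outer(d,d))@(X-o))*1e3 for o,d in rs]
def crop(im,r,s,fn):
    x,y,w,h=r; cv2.imwrite(fn,cv2.resize(im[y:y+h,x:x+w,::-1],None,fx=s,fy=s,interpolation=cv2.INTER_CUBIC))
E
python3 - <<'E'
from h import *
P={n:imaging.camera_params(n) for n in ["scene","side","wrist"]}
for n in P: print(n,-P[n]['R'].T@P[n]['t'])
M={}
for n in ["scene","side"]:
    im=imaging.capture(n)
    if n=="scene": crop(im,(260,150,150,120),5,"pics/sc1.png")
    else: crop(im,(190,190,170,130),4.5,"pics/si1.png")
for n in ["scene","side"]:
  for k in ["bar_green","bar_yellow","bar_red","crank_sleeve","filter_press"]:
    r=spotter.cut_out(k,n)
    if r:
        m=r[0]['mask']; ys,xs=np.nonzero(m); c=(xs.mean(),ys.mean()); M[n,k]=c
        print(n,k,r[0]['score'],r[0]['rect'],np.round(c,1),m.sum(), np.round(atz(P[n],c,.127),4))
for k in ["bar_green","bar_yellow","bar_red","crank_sleeve"]:
  if ("scene",k) in M and ("side",k) in M: print(k,tri([ray(P[n],M[n,k]) for n in ["scene","side"]]))
E
```

```text
scene [-0.0556496   0.06752862  0.80462874]
side [ 0.34483182 -0.98502209  0.48823368]
wrist [0.20329298 0.59495041 0.38380133]
scene bar_yellow 0.53 [362.8, 176.8, 30.0, 39.9] [377.5 193.6] 714 [ 0.4378 -0.431   0.127 ]
scene bar_red 0.64 [295.2, 225.2, 18.1, 13.8] [303.9 230.1] 180 [ 0.4246 -0.2337  0.127 ]
scene crank_sleeve 0.44 [330.5, 185.0, 11.3, 16.9] [333.9 191. ] 105 [ 0.4911 -0.3501  0.127 ]
scene filter_press 0.95 [285.6, 182.0, 82.4, 74.4] [321.1 220.9] 3564 [ 0.4291 -0.278   0.127 ]
side bar_green 0.81 [247.5, 247.8, 22.5, 32.3] [258.1 262.2] 416 [ 0.4463 -0.4057  0.127 ]
side bar_yellow 0.53 [310.2, 222.9, 18.7, 14.8] [318.6 228.6] 322 [ 0.5777 -0.3083  0.127 ]
side bar_red 0.59 [231.2, 207.0, 10.1, 24.3] [234.4 220.2] 136 [ 0.4278 -0.2464  0.127 ]
side crank_sleeve 0.79 [271.3, 228.2, 9.4, 22.6] [276.9 239.3] 232 [ 0.4921 -0.3358  0.127 ]
bar_yellow (array([ 0.48781134, -0.43147219,  0.15810213]), [np.float64(58.75775928919127), np.float64(58.75775928919125)])
bar_red (array([ 0.42866241, -0.23604923,  0.12176448]), [np.float64(0.3032608560375288), np.float64(0.30326085603752234)])
crank_sleeve (array([ 0.48850687, -0.34705359,  0.13236123]), [np.float64(1.3949196566186877), np.float64(1.3949196566187878)])
```

View pics/sc1.png

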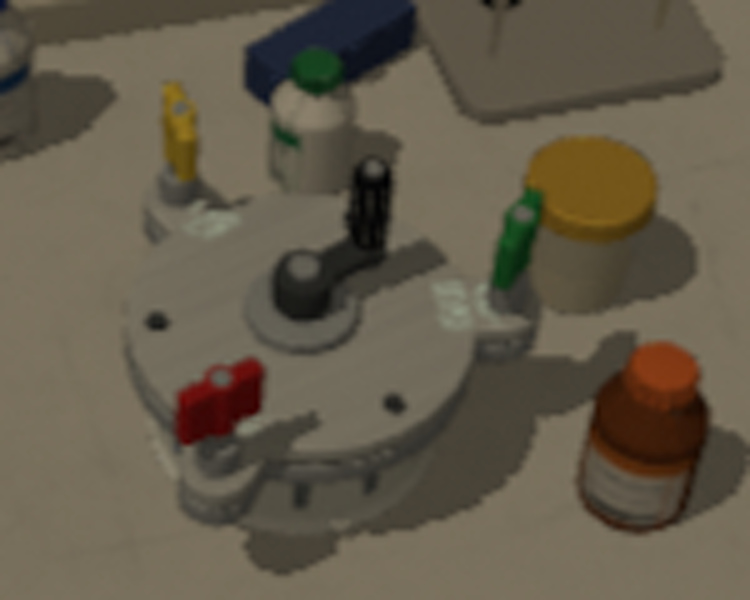

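View pics/si1.png

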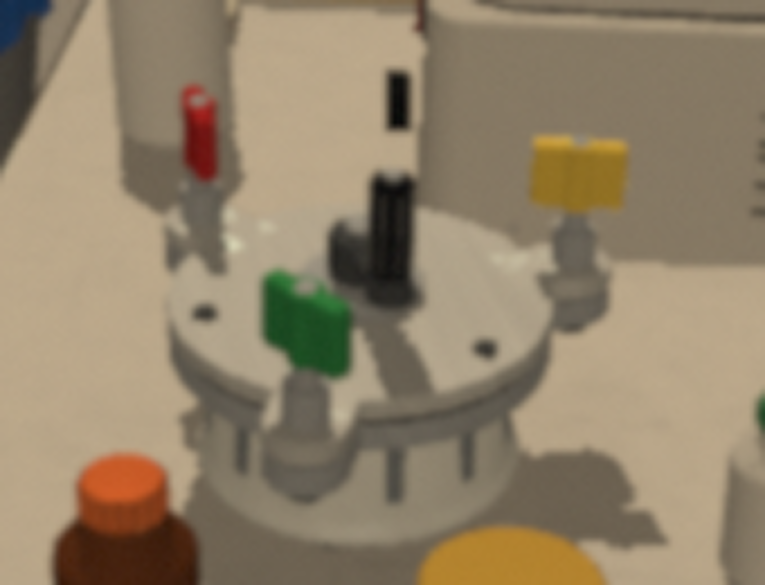

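```bash
cat > fit.py <<'E'
from h import *
from scipy.optimize import least_squares
def box(c,a,zl=.110,zh=.140):
    u=np.array([np.cos(a),np.sin(a)]);v=np.array([-u[1],u[0]])
    return np.array([[*(np.array(c)+sx*.02*u+sy*.005*v),z] for sx in(-1,1) for sy in(-1,1) for z in(zl,zh)])
def cmask(im,col):
    h=cv2.cvtColor(im,cv2.COLOR_RGB2HSV).astype(int); H,S,V=h[...,0],h[...,1],h[...,2]
    if col=='green': m=(H>50)&(H<80)&(S>130)
    if col=='yellow': m=(H>20)&(H<32)&(S>140)
    if col=='red': m=((H<5)|(H>174))&(S>150)
    return m
def iou(P,m,X,roi,s=8):
    x,y,w,h=roi; q=(proj(P,X)+0.5-[x,y])*s
    t=np.zeros((h*s,w*s),np.uint8); cv2.fillConvexPoly(t,cv2.convexHull(q.astype(np.float32)).astype(np.int32),1)
    M=cv2.resize(m[y:y+h,x:x+w].astype(np.uint8),None,fx=s,fy=s,interpolation=cv2.INTER_NEAREST)
    return (t&M).sum()/((t|M).sum()+1)
E
python3 - <<'E'
from fit import *
P={n:imaging.camera_params(n) for n in ["scene","side"]}
dots={'scene':{'yellow':(296.0,171.2),'green':(364.4,192.2),'red':(304.0,225.2)},'side':{'green':(258.2,253.6),'yellow':(318.7,220.9),'red':(233.8,211.8)}}
X={}
for c in ['green','yellow','red']:
    print(c,[np.round(atz(P[n],dots[n][c],.140),4) for n in P],tri([ray(P[n],dots[n][c]) for n in P]))
    X[c]=tri([ray(P[n],dots[n][c]) for n in P])[0]
C=np.mean([X[c] for c in X],0)
for c in X: d=X[c]-C; print(c,np.hypot(*d[:2]),np.degrees(np.arctan2(d[1],d[0])))
# press fit
import itertools
ang=np.radians([5,125,-115])
best=None
for pm in itertools.permutations(X):
  def f(p):
    r=[]
    for a,c in zip(ang,pm):
        q=[p[0]+.095*np.cos(a+p[2]),p[1]+.095*np.sin(a+p[2]),.14]
        for n in P: r+=list(proj(P[n],q)[0]-dots[n][c])
    return r
  for y in np.radians([-150,-90,-30,30,90,150]):
    s=least_squares(f,[C[0],C[1],y])
    if best is None or s.cost<best[0]-1e-6: best=(s.cost,s.x,pm,np.round(s.fun,1))
    if abs(np.degrees(s.x[2]))<70 and s.cost<50: print(pm,s.cost,s.x[:2],np.degrees(s.x[2]))
print(best)
p=best[1]
ims={n:imaging.capture(n) for n in P}
for a,c in zip(ang,best[2]):
    c0=p[:2]+.095*np.array([np.cos(a+p[2]),np.sin(a+p[2])])
    res=[]
    for n in P:
        m=cmask(ims[n],c)
        u,v=proj(P[n],[*c0,.125])[0]; roi=(int(u)-20,int(v)-20,40,40)
        for d in range(0,180,3):
            best2=max((iou(P[n],m,box(c0+[dx,dy],np.radians(d)),roi),dx,dy) for dx in(-.002,0,.002) for dy in(-.002,0,.002))
            res.append((n,d,best2[0]))
    sc={d:sum(r[2] for r in res if r[1]==d) for d in range(0,180,3)}
    top=sorted(sc,key=sc.get)[::-1][:5]; print(c,np.round(c0,4),[(d,round(sc[d],3)) for d in top])
    for n in P:
        s1={r[1]:r[2] for r in res if r[0]==n}; print(n,[(d,round(s1[d],2)) for d in sorted(s1,key=s1.get)[::-1][:4]])
E
```

```text
green [array([ 0.4455, -0.3988,  0.14  ]), array([ 0.4473, -0.4009,  0.14  ])] (array([ 0.44701752, -0.39967807,  0.13891467]), [np.float64(0.6060756886570916), np.float64(0.6060756886569192)])
yellow [array([ 0.577 , -0.3007,  0.14  ]), array([ 0.5788, -0.3024,  0.14  ])] (array([ 0.57870903, -0.3013733 ,  0.13904144]), [np.float64(0.6155405938913835), np.float64(0.6155405938914237)])
red [array([ 0.4265, -0.2346,  0.14  ]), array([ 0.4282, -0.236 ,  0.14  ])] (array([ 0.42783016, -0.23505114,  0.13916803]), [np.float64(0.6110550124726923), np.float64(0.6110550124727736)])
green 0.09532999420661202 -113.16528690156787
yellow 0.09479152900949021 6.457517507469235
red 0.09560334942071527 126.3671751592463
('yellow', 'red', 'green') 0.8250147010383654 [ 0.48443353 -0.31224352] 1.6264624032559305
('yellow', 'red', 'green') 0.825014701038369 [ 0.48443353 -0.31224352] 1.6264624145228619
('yellow', 'red', 'green') 0.8250147010383949 [ 0.48443353 -0.31224352] 1.6264624342425473
('yellow', 'red', 'green') 0.825014701038395 [ 0.48443353 -0.31224352] 1.6264624164936583
('yellow', 'red', 'green
[... 739 characters left out ...]
0.3013] [(156, np.float64(1.456)), (159, np.float64(1.442)), (162, np.float64(1.4)), (153, np.float64(1.372)), (165, np.float64(1.363))]
scene [(156, np.float64(0.71)), (159, np.float64(0.69)), (162, np.float64(0.65)), (153, np.float64(0.64))]
side [(15, np.float64(0.76)), (18, np.float64(0.75)), (12, np.float64(0.75)), (159, np.float64(0.75))]
red [ 0.4278 -0.236 ] [(90, np.float64(1.409)), (87, np.float64(1.388)), (93, np.float64(1.369)), (96, np.float64(1.333)), (78, np.float64(1.304))]
scene [(105, np.float64(0.74)), (99, np.float64(0.73)), (102, np.float64(0.73)), (96, np.float64(0.73))]
side [(90, np.float64(0.7)), (87, np.float64(0.69)), (93, np.float64(0.65)), (78, np.float64(0.65))]
```

```bash
python3 - <<'E'
from fit import *
P={n:imaging.camera_params(n) for n in ["scene","side"]}
p=P['scene']
for nm,uv,z in [('flask base',(185,318),0),('flask captop',(174,265),.20),('centr top near L',(135,197),.2),('centr base near L',(160,255),0),('centr base near R',(242,238),0),('fridge base R',(108,300),0),('fridge topR',(50,75),.5),('amber base',(388,252),0),('cup base',(378,210),0),('greenb base',(322,188),0)]:
    print(nm,np.round(atz(p,uv,z),3))
imaging.capture("side");
r=spotter.cut_out("wash_flask","side"); print([(a['score'],a['rect']) for a in r])
for z in (0,.2): print(np.round(atz(P['side'],(227,158) if z else (228,220),z),3))
for uv in [(290,200),(288,232),(400,235),(320,155),(405,175)]: print(uv,[np.round(atz(P['side'],uv,z),3) for z in (0,.15,.2)])
E
```

```text
flask base [0.427 0.046 0.   ]
flask captop [0.412 0.034 0.2  ]
centr top near L [0.607 0.05  0.2  ]
centr base near L [0.61  0.043 0.   ]
centr base near R [ 0.564 -0.146  0.   ]
fridge base R [0.547 0.177 0.   ]
fridge topR [0.569 0.1   0.5  ]
amber base [ 0.363 -0.429  0.   ]
cup base [ 0.482 -0.49   0.   ]
greenb base [ 0.618 -0.407  0.   ]
[(0.6, [213.5, 137.9, 27.8, 84.0])]
[0.441 0.017 0.   ]
[ 0.433 -0.085  0.2  ]
(290, 200) [array([0.632, 0.119, 0.   ]), array([ 0.543, -0.22 ,  0.15 ]), array([ 0.514, -0.333,  0.2  ])]
(288, 232) [array([ 0.579, -0.075,  0.   ]), array([ 0.507, -0.355,  0.15 ]), array([ 0.483, -0.448,  0.2  ])]
(400, 235) [array([ 0.848, -0.138,  0.   ]), array([ 0.693, -0.398,  0.15 ]), array([ 0.642, -0.485,  0.2  ])]
(320, 155) [array([ 0.849,  0.525, -0.   ]), array([0.694, 0.061, 0.15 ]), array([ 0.642, -0.094,  0.2  ])]
(405, 175) [array([1.068, 0.264, 0.   ]), array([ 0.846, -0.12 ,  0.15 ]), array([ 0.772, -0.248,  0.2  ])]
```

Emit:
{"op": "apply_moves", "data": {"steps": [{"x":0,"y":0,"z":45,"spin":0},{"x":5,"y":-20,"z":45,"spin":0},{"x":12,"y":-45,"z":10,"spin":0},{"x":12,"y":-45,"z":0,"spin":0},{"x":12,"y":-45,"z":0,"spin":0},{"x":12,"y":-45,"z":0,"spin":-0.05},{"x":12,"y":-45,"z":0,"spin":-0.05},{"x":12,"y":-45,"z":0,"spin":-0.05},{"x":12,"y":-45,"z":0,"spin":-0.05},{"x":12,"y":-45,"z":0,"spin":-0.05},{"x":12,"y":-45,"z":0,"spin":-0.05},{"x":12,"y":-45,"z":0,"spin":-0.05}]}}

```text
time_s: 2.15
position: [0.3965, 0.0817, 0.3356]
tcp_rot: [[0.716, 0.013, -0.698], [0.698, 0.001, 0.716], [0.01, -1.0, -0.008]]
force: [-0.1, 0.6, -0.4]
opening: 0.998
```

Emit:
{"op": "apply_moves", "data": {"steps": [{"x":5,"y":-45,"z":0,"spin":0},{"x":5,"y":-45,"z":0,"spin":0},{"x":5,"y":-45,"z":0,"spin":0},{"x":5,"y":-45,"z":0,"spin":0},{"x":18,"y":-42,"z":-5,"spin":0},{"x":18,"y":-42,"z":-5,"spin":0},{"x":18,"y":-42,"z":-5,"spin":0},{"x":18,"y":-42,"z":-5,"spin":-0.04},{"x":18,"y":-42,"z":-5,"spin":-0.04},{"x":18,"y":-42,"z":-5,"spin":0},{"x":10,"y":-20,"z":-5,"spin":0},{"x":0,"y":0,"z":0,"spin":0}], "grip": 36}}

```text
time_s: 3.35
position: [0.5371, -0.3977, 0.3006]
tcp_rot: [[0.78, 0.023, -0.626], [0.626, -0.006, 0.78], [0.014, -1.0, -0.019]]
force: [-0.5, -0.1, -0.7]
opening: 0.413
```

```bash
python3 - <<'E'
from fit import *
s=read_state();p=imaging.camera_params('wrist');im=imaging.capture('wrist');print(s['position'],s['time_s'])
np.savez('w1.npz',im=im,**p); cv2.imwrite('pics/w1.png',im[:,:,::-1])
print(proj(p,[[.4467,-.3994,.14],[.5788,-.3013,.14],[.4278,-.236,.14],[.4844,-.3122,.12]]))
E
```

```text
[ 0.53710348 -0.39766883  0.30062201] 3.35
[[208.73743333 147.97302012]
 [363.45475516 153.45517256]
 [293.36389977  -7.19907985]
 [287.75091035 104.38863041]]
```

View pics/w1.png

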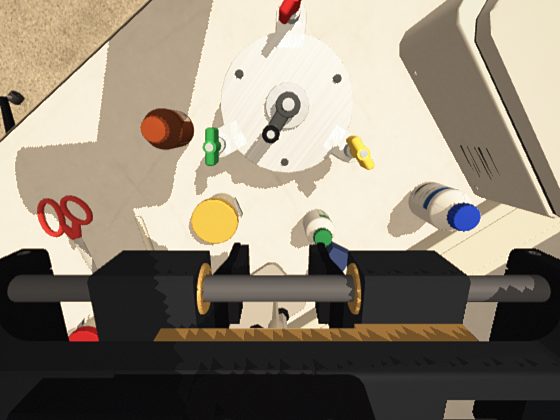

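```bash
python3 - <<'E'
from fit import *
d=np.load('w1.npz'); p={k:d[k] for k in d.files if k!='im'}; im=d['im']
crop(im,(190,0,190,180),4,'pics/w1c.png')
for c,c0 in dict(green=(.4467,-.3994),yellow=(.5788,-.3013),red=(.4278,-.236)).items():
    m=cmask(im,c); u,v=proj(p,[*c0,.125])[0]; roi=[int(u)-30,max(0,int(v)-30),60,60]
    r=sorted([(iou(p,m,box(np.array(c0)+[dx,dy],np.radians(a)),roi),a,dx,dy) for a in range(0,180,3) for dx in np.arange(-.004,.005,.002) for dy in np.arange(-.004,.005,.002)])[::-1][:5]
    print(c,m[roi[1]:roi[1]+60,roi[0]:roi[0]+60].sum(),[(round(float(x[0]),3),*x[1:]) for x in r])
for uv,z in [((211,147),.14),((364,154),.14),((290,7),.14),((271,134),.155),((287,103),.12)]: print(np.round(atz(p,uv,z),4))
E
```

```text
green 397 [(0.661, 120, np.float64(0.0), np.float64(0.0)), (0.657, 123, np.float64(0.0), np.float64(0.0)), (0.654, 123, np.float64(0.0), np.float64(0.002)), (0.654, 126, np.float64(0.0), np.float64(0.002)), (0.653, 126, np.float64(0.0), np.float64(0.0))]
yellow 276 [(0.47, 171, np.float64(0.002), np.float64(0.002)), (0.467, 165, np.float64(0.0), np.float64(0.002)), (0.466, 168, np.float64(0.0), np.float64(0.002)), (0.466, 168, np.float64(0.002), np.float64(0.002)), (0.465, 171, np.float64(0.0), np.float64(0.002))]
red 340 [(0.861, 96, np.float64(0.0), np.float64(0.002)), (0.856, 93, np.float64(0.0), np.float64(0.004)), (0.842, 93, np.float64(0.0), np.float64(0.002)), (0.839, 96, np.float64(0.0), np.float64(0.004)), (0.838, 90, np.float64(0.0), np.float64(0.004))]
[ 0.448  -0.3971  0.14  ]
[ 0.5797 -0.3014  0.14  ]
[ 0.4325 -0.2466  0.14  ]
[ 0.4891 -0.3468  0.155 ]
[ 0.4829 -0.3116  0.12  ]
```

View pics/w1c.png

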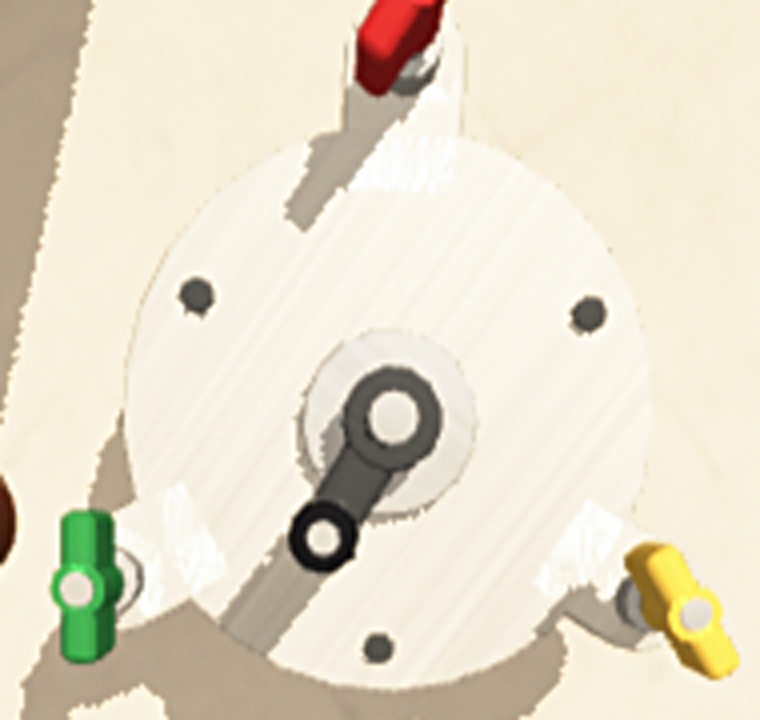

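```bash
python3 - <<'E'
from fit import *
d=np.load('w1.npz'); p={k:d[k] for k in d.files if k!='im'}
for c,a,b in [('g',(211.4,130),(211.4,162.5)),('y',(352.5,139.5),(369.5,166.5)),('r',(282.5,16),(296.,-1))]:
    A,B=atz(p,a,.14),atz(p,b,.14); v=A-B; print(c,A,B,np.linalg.norm(v),np.degrees(np.arctan2(v[1],v[0]))%180)
E
```

```text
g [ 0.43846277 -0.38266084  0.14      ] [ 0.45758739 -0.41016037  0.14      ] 0.033495904090397405 124.81677655063658
y [ 0.55974522 -0.2980121   0.14      ] [ 0.59354125 -0.30730456  0.14      ] 0.03505026221449059 164.62602508546402
r [ 0.43161616 -0.25665534  0.14      ] [ 0.43279121 -0.23821958  0.14      ] 0.018473163924837988 86.35303556043208
```

Emit:
{"op": "apply_moves", "data": {"steps": [{"x":-30,"y":0,"z":0,"spin":-0.03},{"x":-30,"y":0,"z":0,"spin":-0.035},{"x":-30,"y":-1,"z":-10,"spin":0},{"x":0,"y":0,"z":-40,"spin":0},{"x":0,"y":0,"z":-40,"spin":0},{"x":0,"y":0,"z":0,"spin":0}], "grip": 36}}

```text
time_s: 4.0
position: [0.4421, -0.3877, 0.2138]
tcp_rot: [[0.817, 0.024, -0.577], [0.577, -0.007, 0.817], [0.016, -1.0, -0.02]]
force: [-1.1, 0.4, -0.8]
opening: 0.413
```

```bash
cat > st.py <<'E'
from h import *
import sys
s=read_state(); R=s['tcp_rot']
print('t',round(s['time_s'],2),'pos',np.round(s['position']*1e3,1),'yaw',round(float(np.degrees(np.arctan2(R[1,0],R[0,0]))),1),'F',np.round(s['force'],1),'M',np.round(s['moment'],2),'op',round(s['opening']*87,1),'j',np.round(s['joint_positions'],1))
E
python3 st.py
```

```text
t 4.0 pos [ 442.1 -387.7  213.8] yaw 35.2 F [-1.1  0.4 -0.8] M [-0.04  0.03  0.07] op 36.0 j [-52.6  28.   89.5   1.   61.3 -88.3]
```

Emit:
{"op": "apply_moves", "data": {"steps": [{"x":5,"y":-11,"z":-20,"spin":0},{"x":0,"y":-1,"z":-20,"spin":0},{"x":0,"y":0,"z":0,"spin":0}]}}

```text
time_s: 4.3
position: [0.4488, -0.3979, 0.1789]
tcp_rot: [[0.815, 0.028, -0.579], [0.58, -0.01, 0.815], [0.017, -1.0, -0.024]]
force: [0.3, 0.0, -1.1]
opening: 0.412
```

```bash
python3 st.py; python3 - <<'E'
from fit import *
for n in ['scene','side']:
    im=imaging.capture(n); crop(im,(300,130,110,130) if n=='scene' else (190,180,150,120),4,f'pics/g1{n}.png')
E
```

```text
t 4.3 pos [ 448.8 -397.9  178.9] yaw 35.4 F [ 0.3  0.  -1.1] M [0.02 0.08 0.08] op 35.9 j [-52.7  31.3  89.9   1.1  57.4 -88.7]
```

View pics/g1side.png

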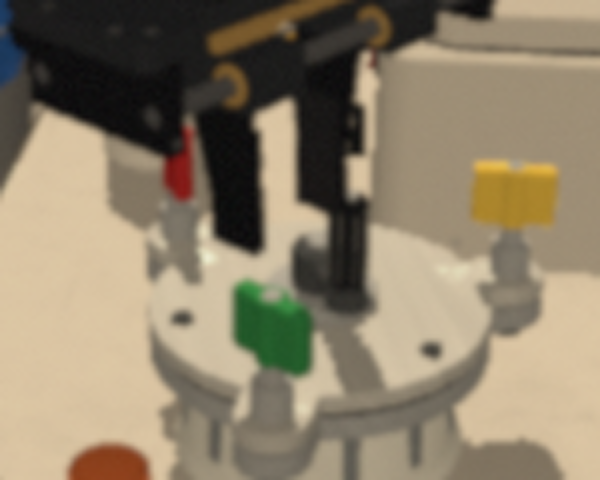

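View pics/g1scene.png

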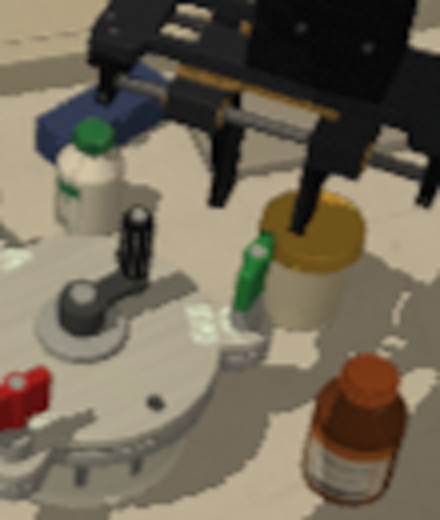

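Emit:
{"op": "apply_moves", "data": {"steps": [{"x":-1,"y":-1,"z":-25,"spin":0},{"x":0,"y":-1,"z":-25,"spin":0},{"x":0,"y":0,"z":-12,"spin":0},{"x":0,"y":0,"z":0,"spin":0}]}}

```text
time_s: 4.8
position: [0.4534, -0.4045, 0.1276]
tcp_rot: [[0.813, 0.042, -0.581], [0.582, -0.028, 0.813], [0.018, -0.999, -0.047]]
force: [0.1, 0.6, 0.5]
opening: 0.416
```

```bash
python3 st.py; python3 - <<'E'
from fit import *
for n in ['scene','side']:
    im=imaging.capture(n); crop(im,(300,130,110,130) if n=='scene' else (190,180,150,120),4,f'pics/g2{n}.png')
E
```

```text
t 4.8 pos [ 453.4 -404.5  127.6] yaw 35.6 F [0.1 0.6 0.5] M [-0.01  0.05 -0.  ] op 36.2 j [-52.7  35.4  92.    1.2  49.8 -89.1]
```

View pics/g2side.png

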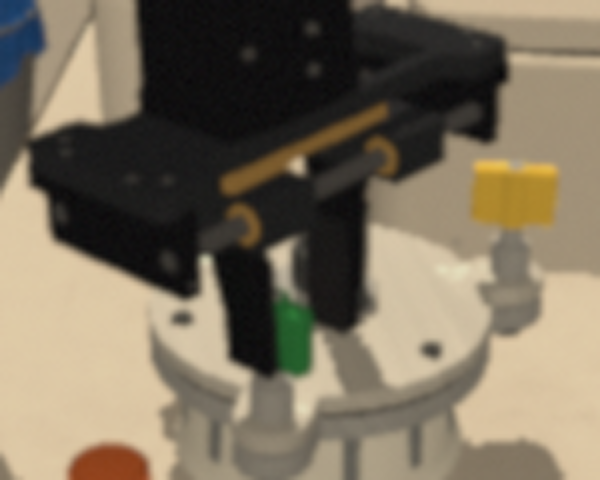

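View pics/g2scene.png

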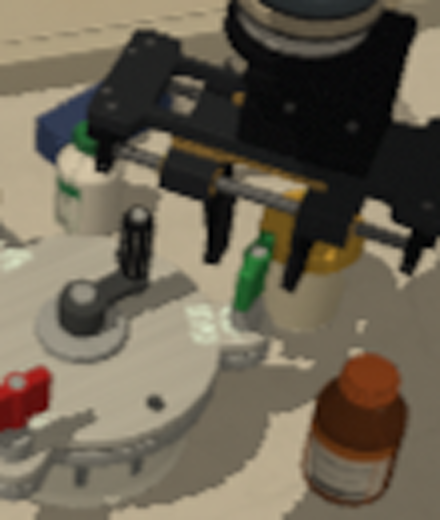

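Emit:
{"op": "apply_moves", "data": {"steps": [{"x":-3,"y":3,"z":25,"spin":0},{"x":-3,"y":3,"z":25,"spin":0},{"x":0,"y":0,"z":12,"spin":0},{"x":0,"y":0,"z":0,"spin":0}]}}

```text
time_s: 5.3
position: [0.4495, -0.4007, 0.1976]
tcp_rot: [[0.813, 0.048, -0.581], [0.582, -0.036, 0.812], [0.018, -0.998, -0.057]]
force: [0.0, 0.3, 0.2]
opening: 0.415
```

```bash
python3 st.py
```

```text
t 5.3 pos [ 449.5 -400.7  197.6] yaw 35.6 F [0.  0.3 0.2] M [-0.08  0.04  0.03] op 36.1 j [-52.8  29.4  90.    1.1  57.3 -89. ]
```

Emit:
{"op": "apply_moves", "data": {"steps": [{"x":0,"y":0,"z":0,"spin":0},{"x":0,"y":0,"z":0,"spin":0},{"x":0,"y":0,"z":0,"spin":0},{"x":0,"y":0,"z":0,"spin":0}]}}

```text
time_s: 5.7
position: [0.4492, -0.4003, 0.1962]
tcp_rot: [[0.813, 0.047, -0.581], [0.582, -0.034, 0.812], [0.018, -0.998, -0.055]]
force: [0.3, 0.6, 0.3]
opening: 0.414
```

```bash
python3 st.py
```

```text
t 5.7 pos [ 449.2 -400.3  196.2] yaw 35.6 F [0.3 0.6 0.3] M [-0.04  0.02  0.07] op 36.0 j [-52.8  29.5  90.1   1.1  57.2 -89. ]
```

Emit:
{"op": "apply_moves", "data": {"steps": [{"x":0,"y":0,"z":-6,"spin":0},{"x":0,"y":0,"z":-6,"spin":0},{"x":0,"y":0,"z":-6,"spin":0},{"x":0,"y":0,"z":-6,"spin":0}]}}

```text
time_s: 6.1
position: [0.4488, -0.3999, 0.1689]
tcp_rot: [[0.813, 0.045, -0.581], [0.582, -0.032, 0.812], [0.018, -0.998, -0.053]]
force: [0.2, -0.3, 0.5]
opening: 0.412
```

```bash
python3 st.py
```

```text
t 6.1 pos [ 448.8 -399.9  168.9] yaw 35.6 F [ 0.2 -0.3  0.5] M [-0.06  0.07 -0.03] op 35.8 j [-52.8  31.6  91.5   1.2  53.9 -89.1]
```

Emit:
{"op": "apply_moves", "data": {"steps": [{"x":0,"y":0,"z":6,"spin":0},{"x":0,"y":0,"z":6,"spin":0},{"x":0,"y":0,"z":6,"spin":0},{"x":0,"y":0,"z":6,"spin":0}]}}

```text
time_s: 6.5
position: [0.448, -0.399, 0.1925]
tcp_rot: [[0.813, 0.043, -0.581], [0.582, -0.029, 0.813], [0.018, -0.999, -0.048]]
force: [0.6, 0.2, 0.1]
opening: 0.415
```

```bash
python3 st.py
```

```text
t 6.5 pos [ 448.  -399.   192.5] yaw 35.6 F [0.6 0.2 0.1] M [-0.02  0.03  0.01] op 36.1 j [-52.8  29.8  90.2   1.1  57.2 -89. ]
```

Emit:
{"op": "apply_moves", "data": {"steps": [{"x":0,"y":0,"z":-4,"spin":0},{"x":0,"y":0,"z":-7,"spin":0},{"x":0,"y":0,"z":-8,"spin":0},{"x":0,"y":0,"z":-8,"spin":0},{"x":0,"y":0,"z":-8,"spin":0},{"x":0,"y":0,"z":-8,"spin":0},{"x":0,"y":0,"z":-8,"spin":0},{"x":0,"y":0,"z":-8,"spin":0},{"x":0,"y":0,"z":-6,"spin":0},{"x":0,"y":0,"z":-4,"spin":0}]}}

```text
time_s: 7.5
position: [0.4481, -0.3991, 0.1184]
tcp_rot: [[0.813, 0.044, -0.581], [0.582, -0.03, 0.813], [0.018, -0.999, -0.05]]
force: [0.1, 0.1, -0.5]
opening: 0.415
```

```bash
python3 st.py
```

```text
t 7.5 pos [ 448.1 -399.1  118.4] yaw 35.6 F [ 0.1  0.1 -0.5] M [-0.02 -0.    0.01] op 36.1 j [-52.8  35.7  93.6   1.3  47.8 -89.2]
```

Good. Close on the green bar.

Emit:
{"op": "apply_moves", "data": {"steps": [{"x":0,"y":0,"z":0.5,"spin":0},{"x":0,"y":0,"z":0.5,"spin":0},{"x":0,"y":0,"z":0.5,"spin":0},{"x":0,"y":0,"z":0.5,"spin":0}], "grip": 0}}

```text
time_s: 7.9
position: [0.4481, -0.3993, 0.1203]
tcp_rot: [[0.813, 0.043, -0.581], [0.582, -0.03, 0.812], [0.018, -0.999, -0.05]]
force: [-4.7, -3.0, -2.6]
opening: 0.136
```

```bash
python3 st.py; python3 - <<'E'
from fit import *
for n in ['scene','side']:
    im=imaging.capture(n); crop(im,(300,130,110,130) if n=='scene' else (190,180,150,120),4,f'pics/g3{n}.png')
E
```

```text
t 7.9 pos [ 448.1 -399.3  120.3] yaw 35.6 F [-4.7 -3.  -2.6] M [-0.6   0.97 -0.06] op 11.9 j [-52.8  35.5  93.5   1.3  48.1 -89.2]
```

View pics/g3side.png

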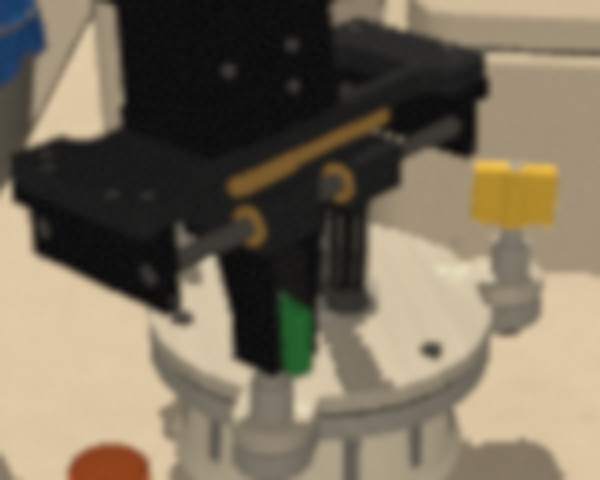

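Emit:
{"op": "apply_moves", "data": {"steps": [{"x":0,"y":0,"z":0.2,"spin":-0.05},{"x":0,"y":0,"z":0.2,"spin":-0.08},{"x":0,"y":0,"z":0.2,"spin":-0.08},{"x":0,"y":0,"z":0.2,"spin":-0.08},{"x":0,"y":0,"z":0.2,"spin":-0.08}]}}

```text
time_s: 8.5
position: [0.4468, -0.4001, 0.1203]
tcp_rot: [[0.971, 0.026, -0.238], [0.239, -0.045, 0.97], [0.015, -0.999, -0.05]]
force: [0.5, -0.8, -3.1]
opening: 0.113
```

```bash
python3 st.py
```

```text
t 8.5 pos [ 446.8 -400.1  120.3] yaw 13.8 F [ 0.5 -0.8 -3.1] M [-0.23  0.32  0.08] op 9.8 j [-52.3  35.5  93.5  -0.5  48.  -65.7]
```

Emit:
{"op": "apply_moves", "data": {"steps": [{"x":0,"y":0,"z":0.2,"spin":-0.08},{"x":0,"y":0,"z":0.2,"spin":-0.08},{"x":0,"y":0,"z":0.2,"spin":-0.08},{"x":0,"y":0,"z":0.2,"spin":-0.08},{"x":0,"y":0,"z":0.2,"spin":-0.08}]}}

```text
time_s: 9.0
position: [0.4461, -0.4001, 0.1203]
tcp_rot: [[0.985, 0.004, 0.172], [-0.172, -0.052, 0.984], [0.012, -0.999, -0.05]]
force: [-0.0, -0.8, -2.8]
opening: 0.108
```

```bash
python3 st.py
```

```text
t 9.0 pos [ 446.1 -400.1  120.3] yaw -9.9 F [-0.  -0.8 -2.8] M [-0.22  0.29  0.1 ] op 9.4 j [-51.7  35.7  93.   -2.2  48.8 -40.4]
```

Emit:
{"op": "apply_moves", "data": {"steps": [{"x":0,"y":0,"z":0.2,"spin":-0.06},{"x":0,"y":0,"z":0.2,"spin":-0.06},{"x":0,"y":0,"z":0.2,"spin":-0.06}]}}

```text
time_s: 9.3
position: [0.4458, -0.4, 0.1203]
tcp_rot: [[0.936, -0.007, 0.351], [-0.351, -0.051, 0.935], [0.011, -0.999, -0.051]]
force: [-0.4, -1.5, -1.9]
opening: 0.112
```

```bash
python3 st.py
```

```text
t 9.3 pos [ 445.8 -400.   120.3] yaw -20.6 F [-0.4 -1.5 -1.9] M [-0.15  0.25  0.08] op 9.8 j [-51.5  35.9  92.7  -2.8  49.4 -29.1]
```

Emit:
{"op": "apply_moves", "data": {"steps": [{"x":0,"y":0,"z":0.2,"spin":-0.06},{"x":0,"y":0,"z":0.2,"spin":-0.06},{"x":0,"y":0,"z":0.2,"spin":-0.06}]}}

```text
time_s: 9.6
position: [0.4455, -0.3999, 0.1203]
tcp_rot: [[0.855, -0.017, 0.518], [-0.519, -0.049, 0.854], [0.011, -0.999, -0.051]]
force: [-0.5, -1.1, -2.2]
opening: 0.112
```

```bash
python3 st.py
```

```text
t 9.6 pos [ 445.5 -399.9  120.3] yaw -31.2 F [-0.5 -1.1 -2.2] M [-0.17  0.27  0.11] op 9.7 j [-51.3  36.   92.3  -3.3  50.2 -18. ]
```

Emit:
{"op": "apply_moves", "data": {"steps": [{"x":0,"y":0,"z":0.2,"spin":-0.06},{"x":0,"y":0,"z":0.2,"spin":-0.06}]}}

```text
time_s: 9.8
position: [0.4454, -0.3998, 0.1203]
tcp_rot: [[0.784, -0.024, 0.62], [-0.621, -0.046, 0.783], [0.01, -0.999, -0.05]]
force: [0.2, -1.3, -2.3]
opening: 0.112
```

```bash
python3 st.py
```

```text
t 9.8 pos [ 445.4 -399.8  120.3] yaw -38.4 F [ 0.2 -1.3 -2.3] M [-0.18  0.19  0.12] op 9.8 j [-51.2  36.1  92.   -3.5  50.7 -10.7]
```

Emit:
{"op": "apply_moves", "data": {"steps": [{"x":0,"y":0,"z":0.2,"spin":-0.06},{"x":0,"y":0,"z":0.2,"spin":-0.06}]}}

```text
time_s: 10.0
position: [0.4453, -0.3996, 0.1204]
tcp_rot: [[0.703, -0.029, 0.711], [-0.712, -0.042, 0.701], [0.01, -0.999, -0.051]]
force: [1.9, -0.1, -2.5]
opening: 0.121
```

```bash
python3 st.py
```

```text
t 10.0 pos [ 445.3 -399.6  120.4] yaw -45.4 F [ 1.9 -0.1 -2.5] M [ 0.17 -0.13  0.68] op 10.6 j [-51.2  36.2  91.7  -3.6  51.2  -3.5]
```

Emit:
{"op": "apply_moves", "data": {"steps": [{"x":0,"y":0,"z":0.2,"spin":-0.06},{"x":0,"y":0,"z":0.2,"spin":-0.06}]}}

```text
time_s: 10.2
position: [0.4455, -0.3994, 0.1204]
tcp_rot: [[0.614, -0.035, 0.789], [-0.789, -0.039, 0.613], [0.01, -0.999, -0.052]]
force: [-0.6, -0.2, -2.8]
opening: 0.141
```

```bash
python3 st.py
```

```text
t 10.2 pos [ 445.5 -399.4  120.4] yaw -52.1 F [-0.6 -0.2 -2.8] M [-0.11  0.1   0.9 ] op 12.3 j [-51.1  36.4  91.4  -3.8  51.8   3.4]
```

Emit:
{"op": "apply_moves", "data": {"steps": [{"x":0,"y":0,"z":0.3,"spin":0},{"x":0,"y":0,"z":0.3,"spin":0},{"x":0,"y":0,"z":0.3,"spin":0},{"x":0,"y":0,"z":5,"spin":0},{"x":0,"y":0,"z":8,"spin":0},{"x":0,"y":0,"z":10,"spin":0},{"x":0,"y":0,"z":10,"spin":0},{"x":0,"y":0,"z":10,"spin":0},{"x":0,"y":0,"z":10,"spin":0},{"x":0,"y":0,"z":10,"spin":0},{"x":0,"y":0,"z":5,"spin":0}], "grip": 36}}

```text
time_s: 11.3
position: [0.4466, -0.3996, 0.1975]
tcp_rot: [[0.614, -0.031, 0.788], [-0.789, -0.041, 0.613], [0.014, -0.999, -0.049]]
force: [-0.5, 0.1, 0.4]
opening: 0.417
```

```bash
python3 st.py; python3 - <<'E'
from fit import *
p=imaging.camera_params('wrist'); im=imaging.capture('wrist'); cv2.imwrite('pics/g4w.png',im[:,:,::-1])
im=imaging.capture('side'); crop(im,(190,180,150,120),4,'pics/g4s.png')
E
```

```text
t 11.3 pos [ 446.6 -399.6  197.5] yaw -52.1 F [-0.5  0.1  0.4] M [-0.05  0.09 -0.01] op 36.3 j [-51.1  30.4  88.   -3.3  60.9   2.6]
```

View pics/g4s.png

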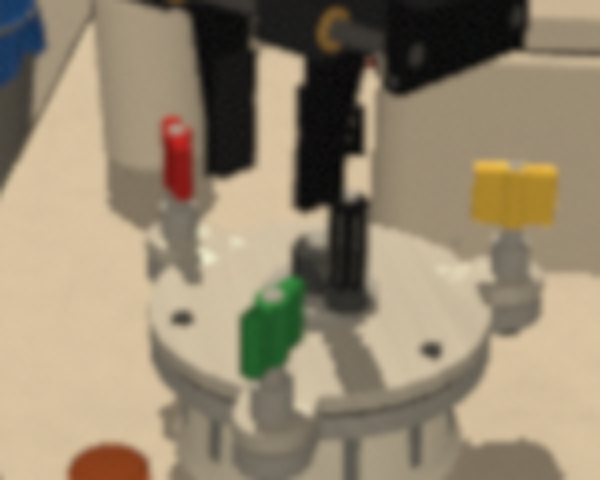

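View pics/g4w.png

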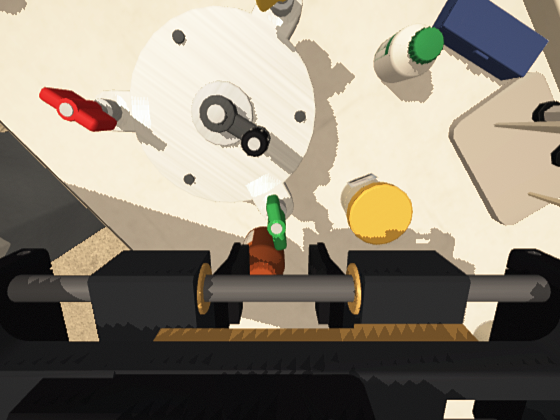

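Emit:
{"op": "apply_moves", "data": {"steps": [{"x":3,"y":2,"z":3,"spin":0.08},{"x":7,"y":5,"z":3,"spin":0.14},{"x":12,"y":9,"z":3,"spin":0.14},{"x":13,"y":10,"z":1,"spin":0.14},{"x":13,"y":10,"z":1,"spin":0.14},{"x":13,"y":10,"z":1,"spin":0.14},{"x":13,"y":10,"z":1,"spin":0.14},{"x":13,"y":10,"z":1,"spin":0.14},{"x":13,"y":10,"z":1,"spin":0.14},{"x":12,"y":9,"z":1,"spin":0.14},{"x":8,"y":6,"z":1,"spin":0.14},{"x":4,"y":3,"z":1,"spin":0.14}]}}

```text
time_s: 12.6
position: [0.5705, -0.2986, 0.2076]
tcp_rot: [[0.714, 0.029, -0.699], [0.7, -0.026, 0.714], [0.003, -0.999, -0.039]]
force: [-0.4, -0.4, 0.6]
opening: 0.412
```

```bash
python3 st.py; python3 - <<'E'
from fit import *
p=imaging.camera_params('wrist'); im=imaging.capture('wrist'); cv2.imwrite('pics/y1w.png',im[:,:,::-1]); np.savez('y1.npz',im=im,**p)
print(proj(p,[.5788,-.3013,.14]))
E
```

```text
t 12.6 pos [ 570.5 -298.6  207.6] yaw 44.4 F [-0.4 -0.4  0.6] M [-0.05  0.04  0.01] op 35.8 j [-37.5  32.3  82.3  -0.2  63.2 -81.8]
[[283.66528033 233.58023239]]
```

View pics/y1w.png

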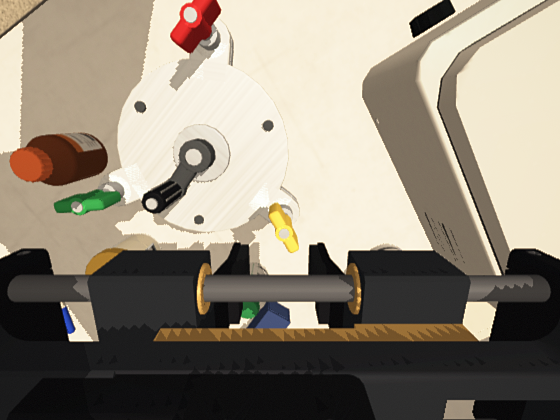

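```bash
python3 - <<'E'
from fit import *
d=np.load('y1.npz'); p={k:d[k] for k in d.files if k!='im'}; im=d['im']
crop(im,(245,190,70,70),8,'pics/y1c.png'); crop(im,(160,0,80,80),7,'pics/y1r.png')
E
```

View pics/y1c.png

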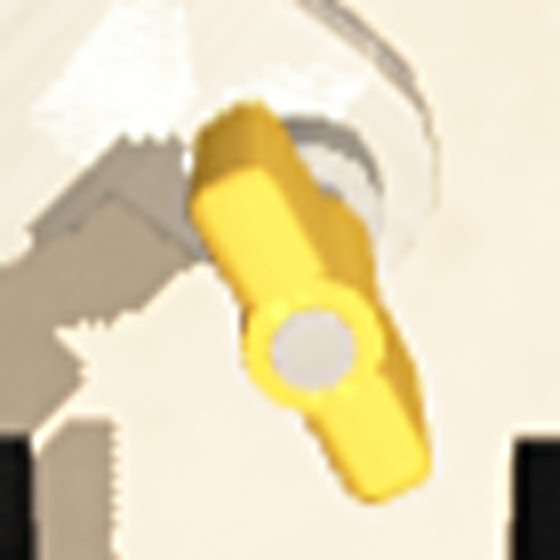

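View pics/y1r.png

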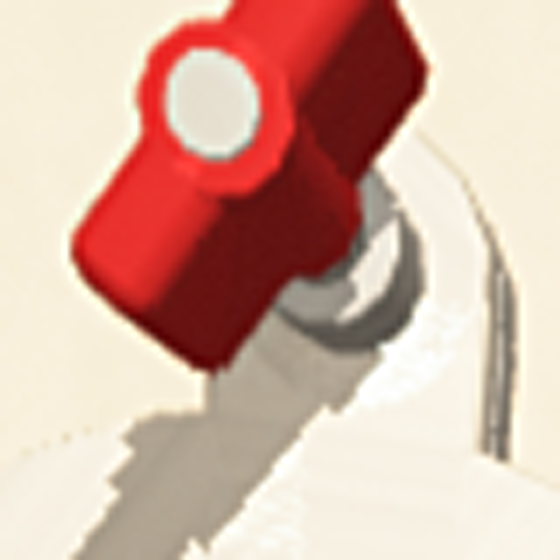

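```bash
python3 - <<'E'
from fit import *
d=np.load('y1.npz'); p={k:d[k] for k in d.files if k!='im'}
for c,a,b in [('y',(273.5,213.5),(294.6,249.75)),('r',(190.3,14.7),(176,38.3))]:
    A,B=atz(p,a,.14),atz(p,b,.14); v=A-B; print(c,A,B,np.linalg.norm(v),np.degrees(np.arctan2(v[1],v[0]))%180)
print(atz(p,(284.1,233.5),.14))
E
```

```text
y [ 0.56096754 -0.29473048  0.14      ] [ 0.59540193 -0.30522659  0.14      ] 0.0359985521742914 163.04800967018014
r [ 0.42805473 -0.23487707  0.14      ] [ 0.42977402 -0.25201852  0.14      ] 0.017227462825718715 95.7276340976632
[ 0.57900381 -0.30100358  0.14      ]
```

Emit:
{"op": "apply_moves", "data": {"steps": [{"x":2,"y":-1,"z":-3,"spin":0.1},{"x":3,"y":-1,"z":-6,"spin":0.14},{"x":3,"y":-1,"z":-8,"spin":0.14},{"x":1,"y":0,"z":-8,"spin":0.1},{"x":0,"y":0,"z":-6,"spin":0.04},{"x":0,"y":0,"z":-4,"spin":0}]}}

```text
time_s: 13.25
position: [0.5783, -0.3008, 0.1685]
tcp_rot: [[0.262, 0.033, -0.965], [0.965, -0.005, 0.262], [0.004, -0.999, -0.033]]
force: [1.0, -0.5, -1.1]
opening: 0.417
```

```bash
python3 st.py
```

```text
t 13.25 pos [ 578.3 -300.8  168.5] yaw 74.8 F [ 1.  -0.5 -1.1] M [-0.02  0.02  0.  ] op 36.3 j [ -37.7   35.6   82.8    1.1   60.  -113.1]
```

Emit:
{"op": "apply_moves", "data": {"steps": [{"x":0,"y":0,"z":-5,"spin":-0.03},{"x":0,"y":0,"z":-8,"spin":0},{"x":0,"y":0,"z":-8,"spin":0},{"x":0,"y":0,"z":-8,"spin":0},{"x":0,"y":0,"z":-7,"spin":0},{"x":0,"y":0,"z":-5,"spin":0},{"x":0,"y":0,"z":-3,"spin":0}]}}

```text
time_s: 13.95
position: [0.5769, -0.3006, 0.1194]
tcp_rot: [[0.299, 0.03, -0.954], [0.954, -0.004, 0.299], [0.005, -1.0, -0.03]]
force: [-0.4, 0.1, -1.3]
opening: 0.412
```

```bash
python3 st.py
```

```text
t 13.95 pos [ 576.9 -300.6  119.4] yaw 72.6 F [-0.4  0.1 -1.3] M [ 0.05 -0.01 -0.01] op 35.8 j [ -37.8   39.2   84.8    1.1   54.5 -111. ]
```

Emit:
{"op": "apply_moves", "data": {"steps": [{"x":1.5,"y":-0.3,"z":0.5,"spin":0},{"x":0,"y":0,"z":0.5,"spin":0},{"x":0,"y":0,"z":0.5,"spin":0},{"x":0,"y":0,"z":0.5,"spin":0}], "grip": 0}}

```text
time_s: 14.35
position: [0.5788, -0.3011, 0.1215]
tcp_rot: [[0.299, 0.03, -0.954], [0.954, -0.004, 0.299], [0.005, -1.0, -0.03]]
force: [-0.2, -0.4, 0.3]
opening: 0.128
```

```bash
python3 st.py; python3 - <<'E'
from fit import *
im=imaging.capture('scene'); crop(im,(250,110,130,130),4,'pics/y2.png')
E
```

```text
t 14.35 pos [ 578.8 -301.1  121.5] yaw 72.6 F [-0.2 -0.4  0.3] M [-0.   -0.02 -0.06] op 11.1 j [ -37.7   39.1   84.5    1.1   54.9 -110.9]
```

View pics/y2.png

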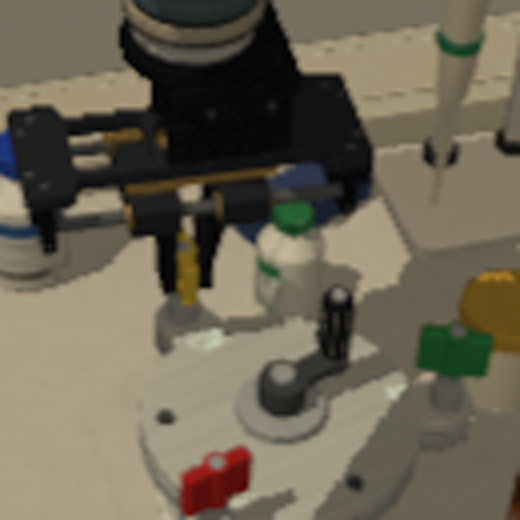

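Gripped. Turn clockwise (at least 0.9 rad).

Emit:
{"op": "apply_moves", "data": {"steps": [{"x":0,"y":0,"z":0.2,"spin":-0.05},{"x":0,"y":0,"z":0.2,"spin":-0.08},{"x":0,"y":0,"z":0.2,"spin":-0.08},{"x":0,"y":0,"z":0.2,"spin":-0.08},{"x":0,"y":0,"z":0.2,"spin":-0.08},{"x":0,"y":0,"z":0.2,"spin":-0.08},{"x":0,"y":0,"z":0.2,"spin":-0.08},{"x":0,"y":0,"z":0.2,"spin":-0.08},{"x":0,"y":0,"z":0.2,"spin":-0.08}]}}

```text
time_s: 15.3
position: [0.5789, -0.3009, 0.1217]
tcp_rot: [[0.85, 0.019, -0.527], [0.527, -0.025, 0.849], [0.003, -0.999, -0.032]]
force: [0.5, -0.1, -1.9]
opening: 0.115
```

```bash
python3 st.py
```

```text
t 15.3 pos [ 578.9 -300.9  121.7] yaw 31.8 F [ 0.5 -0.1 -1.9] M [-0.08  0.02  0.08] op 10.0 j [-37.   39.1  84.5  -0.6  54.7 -68.5]
```

Emit:
{"op": "apply_moves", "data": {"steps": [{"x":0,"y":0,"z":0.2,"spin":-0.06},{"x":0,"y":0,"z":0.2,"spin":-0.06},{"x":0,"y":0,"z":0.2,"spin":-0.06}]}}

```text
time_s: 15.6
position: [0.5788, -0.3008, 0.1217]
tcp_rot: [[0.933, 0.014, -0.36], [0.361, -0.029, 0.932], [0.003, -0.999, -0.032]]
force: [0.4, -0.4, -2.0]
opening: 0.111
```

```bash
python3 st.py
```

```text
t 15.6 pos [ 578.8 -300.8  121.7] yaw 21.1 F [ 0.4 -0.4 -2. ] M [-0.05 -0.02  0.08] op 9.6 j [-36.9  39.1  84.3  -1.   54.9 -57.4]
```

Emit:
{"op": "apply_moves", "data": {"steps": [{"x":0,"y":0,"z":0.2,"spin":-0.06},{"x":0,"y":0,"z":0.2,"spin":-0.06},{"x":0,"y":0,"z":0.2,"spin":-0.06}]}}

```text
time_s: 15.9
position: [0.5788, -0.3009, 0.1217]
tcp_rot: [[0.983, 0.008, -0.182], [0.182, -0.032, 0.983], [0.002, -0.999, -0.032]]
force: [0.6, -0.9, -2.5]
opening: 0.112
```

```bash
python3 st.py
```

```text
t 15.9 pos [ 578.8 -300.9  121.7] yaw 10.5 F [ 0.6 -0.9 -2.5] M [-0.08 -0.03  0.14] op 9.7 j [-36.7  39.2  84.1  -1.4  55.2 -46.4]
```

Emit:
{"op": "apply_moves", "data": {"steps": [{"x":0,"y":0,"z":0.2,"spin":-0.06},{"x":0,"y":0,"z":0.2,"spin":-0.06}]}}

```text
time_s: 16.1
position: [0.5788, -0.3009, 0.1217]
tcp_rot: [[0.998, 0.004, -0.059], [0.059, -0.033, 0.998], [0.002, -0.999, -0.033]]
force: [0.6, -0.7, -2.5]
opening: 0.111
```

```bash
python3 st.py
```

```text
t 16.1 pos [ 578.8 -300.9  121.7] yaw 3.4 F [ 0.6 -0.7 -2.5] M [ 0.02 -0.03  0.11] op 9.7 j [-36.6  39.3  84.   -1.6  55.4 -39.1]
```

Emit:
{"op": "apply_moves", "data": {"steps": [{"x":0,"y":0,"z":0.2,"spin":-0.06},{"x":0,"y":0,"z":0.2,"spin":-0.06}]}}

```text
time_s: 16.3
position: [0.5788, -0.3009, 0.1217]
tcp_rot: [[0.998, -0.0, 0.065], [-0.065, -0.033, 0.997], [0.002, -0.999, -0.033]]
force: [0.9, -0.3, -2.2]
opening: 0.114
```

```bash
python3 st.py
```

```text
t 16.3 pos [ 578.8 -300.9  121.7] yaw -3.7 F [ 0.9 -0.3 -2.2] M [0.   0.   0.07] op 9.9 j [-36.6  39.4  83.8  -1.8  55.7 -31.8]
```

Emit:
{"op": "apply_moves", "data": {"steps": [{"x":0,"y":0,"z":0.2,"spin":-0.06},{"x":0,"y":0,"z":0.2,"spin":-0.06}]}}

```text
time_s: 16.5
position: [0.5788, -0.3007, 0.1217]
tcp_rot: [[0.983, -0.005, 0.185], [-0.185, -0.033, 0.982], [0.002, -0.999, -0.034]]
force: [0.6, -0.7, -2.3]
opening: 0.12
```

```bash
python3 st.py
```

```text
t 16.5 pos [ 578.8 -300.7  121.7] yaw -10.7 F [ 0.6 -0.7 -2.3] M [-0.12 -0.02  0.55] op 10.5 j [-36.5  39.4  83.6  -2.   56.  -24.7]
```

Emit:
{"op": "apply_moves", "data": {"steps": [{"x":0,"y":0,"z":0.2,"spin":-0.06},{"x":0,"y":0,"z":0.2,"spin":-0.06}]}}

```text
time_s: 16.7
position: [0.5788, -0.3004, 0.1218]
tcp_rot: [[0.954, -0.009, 0.299], [-0.299, -0.033, 0.954], [0.001, -0.999, -0.035]]
force: [0.5, 0.6, -2.0]
opening: 0.142
```

```bash
python3 st.py
```

```text
t 16.7 pos [ 578.8 -300.4  121.8] yaw -17.4 F [ 0.5  0.6 -2. ] M [ 0.05 -0.11  0.99] op 12.4 j [-36.4  39.5  83.5  -2.2  56.4 -17.7]
```

Emit:
{"op": "apply_moves", "data": {"steps": [{"x":0,"y":0,"z":0.3,"spin":0},{"x":0,"y":0,"z":0.3,"spin":0},{"x":0,"y":0,"z":0.3,"spin":0},{"x":0,"y":0,"z":5,"spin":0},{"x":0,"y":0,"z":8,"spin":0},{"x":0,"y":0,"z":10,"spin":0},{"x":0,"y":0,"z":10,"spin":0},{"x":0,"y":0,"z":10,"spin":0},{"x":0,"y":0,"z":10,"spin":0},{"x":-3,"y":0,"z":10,"spin":0},{"x":-6,"y":2,"z":8,"spin":0},{"x":-9,"y":4,"z":5,"spin":0}], "grip": 36}}

```text
time_s: 17.9
position: [0.5612, -0.2954, 0.2078]
tcp_rot: [[0.955, -0.005, 0.297], [-0.297, -0.037, 0.954], [0.006, -0.999, -0.037]]
force: [-0.0, 0.5, 0.2]
opening: 0.418
```

Emit:
{"op": "apply_moves", "data": {"steps": [{"x":-12,"y":5,"z":0,"spin":0.04},{"x":-14,"y":6,"z":0,"spin":0.04},{"x":-14,"y":6,"z":0,"spin":0.04},{"x":-14,"y":6,"z":0,"spin":0.04},{"x":-14,"y":6,"z":0,"spin":0.04},{"x":-14,"y":6,"z":0,"spin":0.04},{"x":-14,"y":6,"z":0,"spin":0.04},{"x":-12,"y":6,"z":0,"spin":0.04},{"x":-8,"y":5,"z":0,"spin":0.04},{"x":-4,"y":3,"z":0,"spin":0.02}]}}

```text
time_s: 18.9
position: [0.4265, -0.232, 0.2099]
tcp_rot: [[0.996, 0.003, -0.093], [0.093, -0.032, 0.995], [0.0, -0.999, -0.032]]
force: [-0.3, 0.8, 1.4]
opening: 0.418
```

```bash
python3 st.py; python3 - <<'E'
from fit import *
p=imaging.camera_params('wrist'); im=imaging.capture('wrist'); cv2.imwrite('pics/r1w.png',im[:,:,::-1]); np.savez('r1.npz',im=im,**p)
print(proj(p,[.4278,-.2355,.14]))
E
```

```text
t 18.9 pos [ 426.5 -232.   209.9] yaw 5.3 F [-0.3  0.8  1.4] M [-0.08  0.02 -0.03] op 36.3 j [-41.   20.9 103.7  -1.5  54.1 -45.4]
[[279.94226359 228.27401912]]
```

View pics/r1w.png

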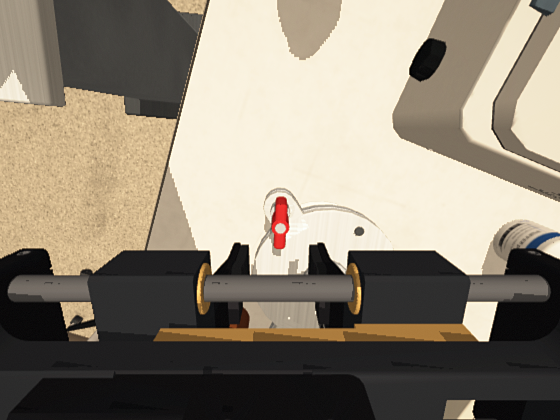

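Emit:
{"op": "apply_moves", "data": {"steps": [{"x":0.5,"y":-1.5,"z":-3,"spin":0},{"x":0.5,"y":-1.5,"z":-6,"spin":0},{"x":0,"y":-0.5,"z":-8,"spin":0},{"x":0,"y":0,"z":-8,"spin":0},{"x":0,"y":0,"z":-8,"spin":0},{"x":0,"y":0,"z":-8,"spin":0},{"x":0,"y":0,"z":-6,"spin":0},{"x":0,"y":0,"z":-4,"spin":0}]}}

```text
time_s: 19.75
position: [0.4282, -0.2361, 0.1539]
tcp_rot: [[0.996, 0.003, -0.092], [0.092, -0.031, 0.995], [-0.0, -1.0, -0.032]]
force: [0.2, -0.1, -0.1]
opening: 0.414
```

```bash
python3 st.py
```

```text
t 19.75 pos [ 428.2 -236.1  153.9] yaw 5.3 F [ 0.2 -0.1 -0.1] M [-0.07  0.01 -0.  ] op 36.0 j [-41.2  26.4 106.4  -1.7  45.9 -45.3]
```

Emit:
{"op": "apply_moves", "data": {"steps": [{"x":0,"y":0,"z":-5,"spin":0},{"x":0,"y":0,"z":-7,"spin":0},{"x":0,"y":0,"z":-7,"spin":0},{"x":0,"y":0,"z":-6,"spin":0},{"x":0,"y":0,"z":-3,"spin":0},{"x":0,"y":0,"z":0,"spin":0}]}}

```text
time_s: 20.35
position: [0.4281, -0.236, 0.1228]
tcp_rot: [[0.996, 0.002, -0.092], [0.092, -0.031, 0.995], [-0.001, -1.0, -0.031]]
force: [-0.2, 0.3, -0.1]
opening: 0.417
```

```bash
python3 st.py
```

```text
t 20.35 pos [ 428.1 -236.   122.8] yaw 5.3 F [-0.2  0.3 -0.1] M [-0.03  0.02  0.01] op 36.3 j [-41.2  29.5 107.9  -1.9  41.3 -45.1]
```

Emit:
{"op": "apply_moves", "data": {"steps": [{"x":0,"y":0,"z":0.5,"spin":0},{"x":0,"y":0,"z":0.5,"spin":0},{"x":0,"y":0,"z":0.5,"spin":0},{"x":0,"y":0,"z":0.5,"spin":0}], "grip": 0}}

```text
time_s: 20.75
position: [0.4285, -0.2364, 0.1256]
tcp_rot: [[0.996, 0.003, -0.092], [0.092, -0.032, 0.995], [0.001, -0.999, -0.032]]
force: [-0.0, 0.1, -0.3]
opening: 0.14
```

```bash
python3 st.py
```

```text
t 20.75 pos [ 428.5 -236.4  125.6] yaw 5.3 F [-0.   0.1 -0.3] M [-0.04  0.07 -0.01] op 12.2 j [-41.2  29.3 107.7  -1.9  41.7 -45.1]
```

Emit:
{"op": "apply_moves", "data": {"steps": [{"x":0,"y":0,"z":-0.5,"spin":-0.05},{"x":0,"y":0,"z":-0.5,"spin":-0.08},{"x":0,"y":0,"z":-0.5,"spin":-0.08},{"x":0,"y":0,"z":-0.3,"spin":-0.08},{"x":0,"y":0,"z":0,"spin":-0.08},{"x":0,"y":0,"z":0,"spin":-0.08},{"x":0,"y":0,"z":0,"spin":-0.08},{"x":0,"y":0,"z":0,"spin":-0.08},{"x":0,"y":0,"z":0,"spin":-0.08}]}}

```text
time_s: 21.65
position: [0.4272, -0.2361, 0.1256]
tcp_rot: [[0.814, -0.02, 0.581], [-0.581, -0.027, 0.813], [-0.001, -0.999, -0.034]]
force: [0.1, -1.0, -1.7]
opening: 0.111
```

```bash
python3 st.py
```

```text
t 21.65 pos [ 427.2 -236.1  125.6] yaw -35.5 F [ 0.1 -1.  -1.7] M [-0.    0.02  0.09] op 9.7 j [-40.9  29.6 107.   -2.8  43.4  -3.2]
```

Emit:
{"op": "apply_moves", "data": {"steps": [{"x":0,"y":0,"z":0.2,"spin":-0.06},{"x":0,"y":0,"z":0.2,"spin":-0.06},{"x":0,"y":0,"z":0.2,"spin":-0.06}]}}

```text
time_s: 21.95
position: [0.427, -0.2359, 0.1256]
tcp_rot: [[0.692, -0.025, 0.722], [-0.722, -0.023, 0.691], [-0.001, -0.999, -0.034]]
force: [0.2, 0.6, -3.1]
opening: 0.115
```

```bash
python3 st.py
```

```text
t 21.95 pos [ 427.  -235.9  125.6] yaw -46.2 F [ 0.2  0.6 -3.1] M [-0.08 -0.01  0.16] op 10.0 j [-40.9  29.7 106.7  -2.8  43.9   7.4]
```

Emit:
{"op": "apply_moves", "data": {"steps": [{"x":0,"y":0,"z":0.2,"spin":-0.06},{"x":0,"y":0,"z":0.2,"spin":-0.06},{"x":0,"y":0,"z":0.2,"spin":-0.06}]}}

```text
time_s: 22.25
position: [0.4268, -0.2357, 0.1256]
tcp_rot: [[0.546, -0.029, 0.837], [-0.838, -0.018, 0.546], [-0.001, -0.999, -0.034]]
force: [-0.7, 0.5, -3.2]
opening: 0.111
```

```bash
python3 st.py
```

```text
t 22.25 pos [ 426.8 -235.7  125.6] yaw -56.9 F [-0.7  0.5 -3.2] M [-0.11 -0.05  0.13] op 9.6 j [-40.9  29.7 106.5  -2.7  44.4  17.9]
```

Emit:
{"op": "apply_moves", "data": {"steps": [{"x":0,"y":0,"z":0.2,"spin":-0.06},{"x":0,"y":0,"z":0.2,"spin":-0.06}]}}

```text
time_s: 22.45
position: [0.4267, -0.2357, 0.1257]
tcp_rot: [[0.441, -0.032, 0.897], [-0.897, -0.015, 0.441], [-0.001, -0.999, -0.035]]
force: [3.7, 0.8, -2.3]
opening: 0.118
```

```bash
python3 st.py
```

```text
t 22.45 pos [ 426.7 -235.7  125.7] yaw -63.8 F [ 3.7  0.8 -2.3] M [ 0.13 -0.34  0.64] op 10.3 j [-40.9  29.8 106.4  -2.6  44.7  24.8]
```

Emit:
{"op": "apply_moves", "data": {"steps": [{"x":0,"y":0,"z":0.2,"spin":-0.06},{"x":0,"y":0,"z":0.2,"spin":-0.06}]}}

```text
time_s: 22.65
position: [0.4265, -0.2359, 0.1257]
tcp_rot: [[0.334, -0.035, 0.942], [-0.943, -0.013, 0.334], [0.0, -0.999, -0.037]]
force: [-2.4, -0.7, -2.3]
opening: 0.142
```

```bash
python3 st.py
```

```text
t 22.65 pos [ 426.5 -235.9  125.7] yaw -70.5 F [-2.4 -0.7 -2.3] M [-0.49  0.46  0.9 ] op 12.3 j [-40.9  29.8 106.2  -2.6  45.   31.4]
```

Emit:
{"op": "apply_moves", "data": {"steps": [{"x":0,"y":0,"z":0.2,"spin":-0.06},{"x":0,"y":0,"z":0.2,"spin":-0.06}]}}

```text
time_s: 22.85
position: [0.4259, -0.2361, 0.1258]
tcp_rot: [[0.225, -0.039, 0.974], [-0.974, -0.011, 0.225], [0.002, -0.999, -0.04]]
force: [1.3, 1.0, -3.5]
opening: 0.167
```

```bash
python3 st.py
```

```text
t 22.85 pos [ 425.9 -236.1  125.8] yaw -77.0 F [ 1.3  1.  -3.5] M [-0.05 -0.07  1.18] op 14.6 j [-41.   29.9 106.1  -2.7  45.3  37.9]
```

Emit:
{"op": "apply_moves", "data": {"steps": [{"x":0,"y":0,"z":0.3,"spin":0},{"x":0,"y":0,"z":0.3,"spin":0},{"x":0,"y":0,"z":0.3,"spin":0},{"x":0,"y":0,"z":5,"spin":0},{"x":0,"y":0,"z":8,"spin":0},{"x":0,"y":0,"z":10,"spin":0},{"x":0,"y":0,"z":10,"spin":0},{"x":0,"y":0,"z":10,"spin":0},{"x":0,"y":0,"z":10,"spin":0.05},{"x":0,"y":0,"z":10,"spin":0.1},{"x":1,"y":-1,"z":8,"spin":0.14},{"x":2,"y":-4,"z":5,"spin":0.14}], "grip": 40}}

```text
time_s: 24.05
position: [0.4296, -0.2412, 0.2123]
tcp_rot: [[0.623, -0.026, 0.782], [-0.782, -0.028, 0.623], [0.006, -0.999, -0.037]]
force: [-0.6, -0.3, -0.4]
opening: 0.46
```

Emit:
{"op": "apply_moves", "data": {"steps": [{"x":4,"y":-7,"z":3,"spin":0.14},{"x":5,"y":-8,"z":0,"spin":0.14},{"x":6,"y":-10,"z":0,"spin":0.14},{"x":6,"y":-10,"z":0,"spin":0.14},{"x":6,"y":-10,"z":0,"spin":0.14},{"x":6,"y":-10,"z":0,"spin":0.14},{"x":6,"y":-10,"z":0,"spin":0.14},{"x":6,"y":-10,"z":0,"spin":0.14},{"x":6,"y":-10,"z":0,"spin":0.14},{"x":4,"y":-10,"z":0,"spin":0.12},{"x":3,"y":-6,"z":0,"spin":0.08},{"x":1,"y":-3,"z":0,"spin":0.04}]}}

```text
time_s: 25.25
position: [0.4916, -0.3491, 0.229]
tcp_rot: [[0.784, 0.039, -0.62], [0.621, -0.026, 0.783], [0.014, -0.999, -0.044]]
force: [0.5, 0.4, -0.2]
opening: 0.461
```

```bash
python3 st.py; python3 - <<'E'
from fit import *
p=imaging.camera_params('wrist'); im=imaging.capture('wrist'); cv2.imwrite('pics/c1w.png',im[:,:,::-1]); np.savez('c1.npz',im=im,**p)
print(proj(p,[[.4885,-.347,.155],[.4844,-.3122,.12]]))
im=imaging.capture('scene'); crop(im,(250,120,150,140),4,'pics/c1s.png')
E
```

```text
t 25.25 pos [ 491.6 -349.1  229. ] yaw 38.4 F [ 0.5  0.4 -0.2] M [-0.01  0.01  0.  ] op 40.1 j [-46.3  27.6  87.5   0.6  62.3 -85. ]
[[276.26807176 217.39175328]
 [296.21817512 173.48359845]]
```

View pics/c1w.png

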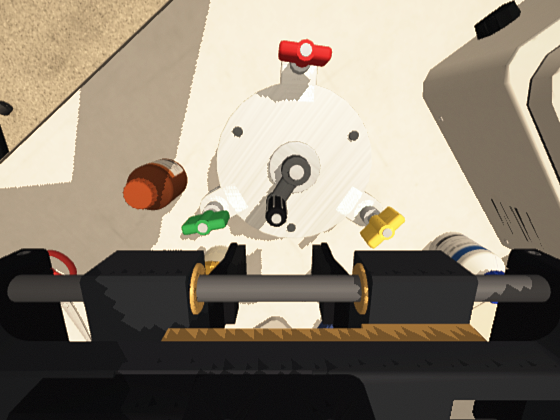

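View pics/c1s.png

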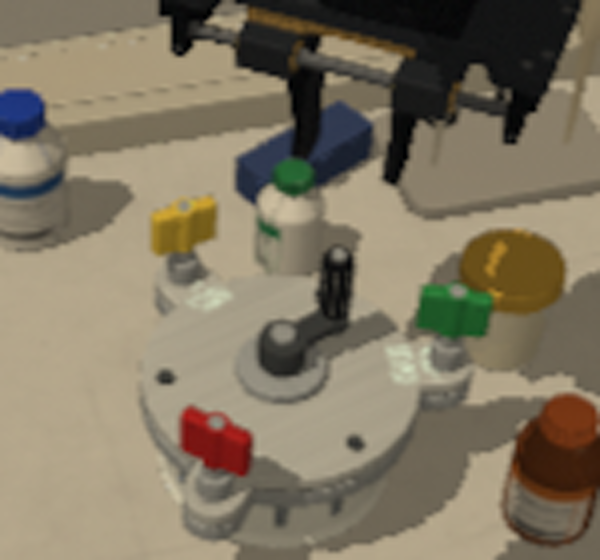

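Emit:
{"op": "apply_moves", "data": {"steps": [{"x":-0.5,"y":0.5,"z":-4,"spin":-0.05},{"x":-0.5,"y":0.5,"z":-7,"spin":-0.1},{"x":-0.5,"y":0.5,"z":-8,"spin":-0.1},{"x":-0.5,"y":0.5,"z":-8,"spin":-0.05},{"x":0,"y":0,"z":-8,"spin":0},{"x":0,"y":0,"z":-6,"spin":0},{"x":0,"y":0,"z":-3,"spin":0}]}}

```text
time_s: 26.05
position: [0.4891, -0.3452, 0.1874]
tcp_rot: [[0.939, 0.031, -0.343], [0.344, -0.039, 0.938], [0.015, -0.999, -0.047]]
force: [0.1, -0.0, 0.1]
opening: 0.456
```

```bash
python3 st.py
```

```text
t 26.05 pos [ 489.1 -345.2  187.4] yaw 20.2 F [ 0.1 -0.   0.1] M [-0.09  0.07 -0.02] op 39.7 j [-45.8  30.2  90.5  -0.4  56.5 -65.7]
```

Emit:
{"op": "apply_moves", "data": {"steps": [{"x":0,"y":-1,"z":-5,"spin":0},{"x":0,"y":-1,"z":-8,"spin":0},{"x":0,"y":0,"z":-8,"spin":0},{"x":0,"y":0,"z":-8,"spin":0},{"x":0,"y":0,"z":-8,"spin":0},{"x":0,"y":0,"z":-7,"spin":0},{"x":0,"y":0,"z":-4,"spin":0},{"x":0,"y":0,"z":-2,"spin":0}]}}

```text
time_s: 26.85
position: [0.4889, -0.3475, 0.1326]
tcp_rot: [[0.939, 0.03, -0.344], [0.345, -0.038, 0.938], [0.015, -0.999, -0.046]]
force: [0.0, -0.1, -0.3]
opening: 0.454
```

```bash
python3 st.py; python3 - <<'E'
from fit import *
im=imaging.capture('scene'); crop(im,(260,120,130,130),4,'pics/c2s.png')
im=imaging.capture('side'); crop(im,(210,170,130,130),4,'pics/c2d.png')
E
```

```text
t 26.85 pos [ 488.9 -347.5  132.6] yaw 20.2 F [ 0.  -0.1 -0.3] M [-0.07  0.05 -0.  ] op 39.5 j [-45.9  34.6  92.9  -0.4  49.8 -65.8]
```

View pics/c2s.png

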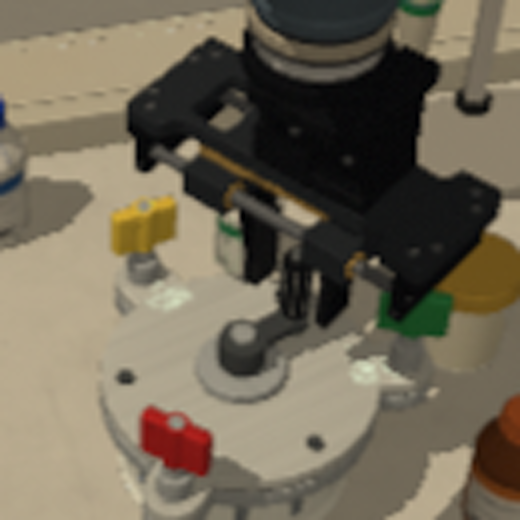

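View pics/c2d.png

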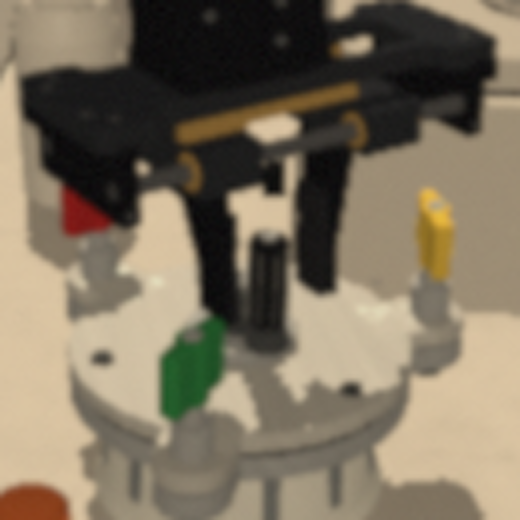

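Emit:
{"op": "apply_moves", "data": {"steps": [{"x":0,"y":0,"z":-2,"spin":0},{"x":0,"y":0,"z":0.3,"spin":0},{"x":0,"y":0,"z":0.3,"spin":0},{"x":0,"y":0,"z":0.3,"spin":0}], "grip": 0}}

```text
time_s: 27.35
position: [0.4893, -0.3481, 0.1327]
tcp_rot: [[0.938, 0.031, -0.344], [0.345, -0.04, 0.938], [0.016, -0.999, -0.048]]
force: [1.0, -1.0, -3.9]
opening: 0.196
```

```bash
python3 st.py; python3 - <<'E'
import numpy as np
from rig import read_state
p=read_state()['position'][:2]-[.4844,-.3122]; a0=np.arctan2(p[1],p[0]); print(np.hypot(*p),np.degrees(a0))
a=np.radians(-83);r=36
for i in range(34):
    b=a-.1; print(i,np.degrees(b).round(),np.round([r*(np.cos(b)-np.cos(a)),r*(np.sin(b)-np.sin(a))],1)); a=b
E
```

```text
t 27.35 pos [ 489.3 -348.1  132.7] yaw 20.2 F [ 1.  -1.  -3.9] M [-0.08 -0.01  0.01] op 17.0 j [-45.9  34.6  92.8  -0.4  49.7 -65.9]
0.03624721165851654 -82.16821956202848
0 -89.0 [-3.6 -0.3]
1 -94.0 [-3.6  0.1]
2 -100.0 [-3.6  0.5]
3 -106.0 [-3.5  0.8]
4 -112.0 [-3.4  1.2]
5 -117.0 [-3.3  1.5]
6 -123.0 [-3.1  1.8]
7 -129.0 [-2.9  2.1]
8 -135.0 [-2.7  2.4]
9 -140.0 [-2.4  2.7]
10 -146.0 [-2.2  2.9]
11 -152.0 [-1.9  3.1]
12 -157.0 [-1.5  3.3]
13 -163.0 [-1.2  3.4]
14 -169.0 [-0.9  3.5]
15 -175.0 [-0.5  3.6]
16 -180.0 [-0.2  3.6]
17 -186.0 [0.2 3.6]
18 -192.0 [0.6 3.6]
19 -198.0 [0.9 3.5]
20 -203.0 [1.3 3.4]
21 -209.0 [1.6 3.2]
22 -215.0 [1.9 3.1]
23 -221.0 [2.2 2.8]
24 -226.0 [2.5 2.6]
25 -232.0 [2.7 2.4]
26 -238.0 [2.9 2.1]
27 -243.0 [3.1 1.8]
28 -249.0 [3.3 1.4]
29 -255.0 [3.4 1.1]
30 -261.0 [3.5 0.8]
31 -266.0 [3.6 0.4]
32 -272.0 [3.6 0. ]
33 -278.0 [ 3.6 -0.3]
```

Emit:
{"op": "apply_moves", "data": {"steps": [{"x":-3.6,"y":-0.3,"z":0.2,"spin":-0.1},{"x":-3.6,"y":0.1,"z":0.2,"spin":-0.1},{"x":-3.6,"y":0.5,"z":0.2,"spin":-0.1},{"x":-3.5,"y":0.8,"z":0.2,"spin":-0.1},{"x":-3.4,"y":1.2,"z":0.2,"spin":-0.1}]}}

```text
time_s: 27.85
position: [0.4754, -0.3473, 0.1327]
tcp_rot: [[0.986, 0.016, 0.168], [-0.167, -0.056, 0.984], [0.025, -0.998, -0.053]]
force: [3.9, -2.4, -4.1]
opening: 0.2
```

```bash
cat > cr.py <<'E'
import numpy as np,sys
from rig import read_state
s=read_state();p=(s['position'][:2]-[.4844,-.3122])*1e3; r0=np.hypot(*p); a=np.arctan2(p[1],p[0]); print('r',r0.round(1),'ang',np.degrees(a).round(1))
r=r0
for i in range(7):
    b=a-.1; rn=r+(36-r)*.4; print(np.round([rn*np.cos(b)-r*np.cos(a),rn*np.sin(b)-r*np.sin(a)],1)); a=b;r=rn
E
python3 st.py; python3 cr.py
```

```text
t 27.85 pos [ 475.4 -347.3  132.7] yaw -9.6 F [ 3.9 -2.4 -4.1] M [-0.22 -0.19  0.01] op 17.4 j [-46.2  33.9  94.4  -2.1  48.7 -35.2]
r 36.2 ang -104.4
[-3.4  1.2]
[-3.3  1.5]
[-3.1  1.8]
[-3.   2.1]
[-2.7  2.3]
[-2.5  2.6]
[-2.2  2.8]
```

Emit:
{"op": "apply_moves", "data": {"steps": [{"x":-3.8,"y":1.3,"z":0.1,"spin":-0.08},{"x":-3.6,"y":1.6,"z":0.1,"spin":-0.08},{"x":-3.4,"y":1.9,"z":0.1,"spin":-0.08},{"x":-3.3,"y":2.2,"z":0.1,"spin":-0.08},{"x":-3.1,"y":2.5,"z":0.1,"spin":-0.08},{"x":-2.8,"y":2.8,"z":0.1,"spin":-0.08}]}}

```text
time_s: 28.45
position: [0.4593, -0.3387, 0.1327]
tcp_rot: [[0.784, -0.005, 0.621], [-0.62, -0.067, 0.782], [0.037, -0.998, -0.055]]
force: [2.0, -2.5, -4.4]
opening: 0.195
```

```bash
python3 st.py; python3 cr.py
```

```text
t 28.45 pos [ 459.3 -338.7  132.7] yaw -38.3 F [ 2.  -2.5 -4.4] M [-0.16  0.14 -0.03] op 17.0 j [-46.1  33.   96.6  -3.9  47.9  -5.2]
r 36.4 ang -133.4
[-2.4  2.7]
[-2.1  2.9]
[-1.9  3.1]
[-1.6  3.2]
[-1.3  3.4]
[-0.9  3.5]
[-0.6  3.6]
```

Emit:
{"op": "apply_moves", "data": {"steps": [{"x":-2.7,"y":2.9,"z":0.1,"spin":-0.08},{"x":-2.4,"y":3.2,"z":0.1,"spin":-0.08},{"x":-2.1,"y":3.4,"z":0.1,"spin":-0.08},{"x":-1.8,"y":3.6,"z":0.1,"spin":-0.08},{"x":-1.5,"y":3.8,"z":0.1,"spin":-0.08},{"x":-1.1,"y":3.9,"z":0.1,"spin":-0.08}]}}

```text
time_s: 29.05
position: [0.449, -0.3224, 0.1326]
tcp_rot: [[0.39, -0.035, 0.92], [-0.92, -0.065, 0.387], [0.046, -0.997, -0.057]]
force: [0.1, -3.2, -2.5]
opening: 0.194
```

```bash
python3 st.py; python3 cr.py
```

```text
t 29.05 pos [ 449.  -322.4  132.6] yaw -67.0 F [ 0.1 -3.2 -2.5] M [-0.09  0.26  0.03] op 16.9 j [-45.1  32.4  98.1  -5.4  48.4  25.6]
r 36.8 ang -163.9
[-0.5  3.6]
[-0.3  3.6]
[0.  3.6]
[0.3 3.6]
[0.7 3.5]
[1.  3.5]
[1.3 3.4]
```

Emit:
{"op": "apply_moves", "data": {"steps": [{"x":-0.6,"y":4,"z":0.1,"spin":-0.08},{"x":-0.3,"y":4,"z":0.1,"spin":-0.08},{"x":0.1,"y":4,"z":0.1,"spin":-0.08},{"x":0.5,"y":4,"z":0.1,"spin":-0.08},{"x":0.9,"y":4,"z":0.1,"spin":-0.08},{"x":1.2,"y":3.9,"z":0.1,"spin":-0.08}]}}

```text
time_s: 29.65
position: [0.4486, -0.3015, 0.1326]
tcp_rot: [[-0.099, -0.066, 0.993], [-0.994, -0.043, -0.102], [0.049, -0.997, -0.061]]
force: [-0.6, -3.1, -2.7]
opening: 0.201
```

```bash
python3 st.py; python3 cr.py
```

```text
t 29.65 pos [ 448.6 -301.5  132.6] yaw -95.7 F [-0.6 -3.1 -2.7] M [ 0.05  0.2  -0.02] op 17.5 j [-43.3  32.4  98.1  -5.7  50.7  56.1]
r 37.3 ang 163.4
[1.7 3.3]
[1.8 3.2]
[2. 3.]
[2.3 2.8]
[2.5 2.6]
[2.7 2.4]
[2.9 2.1]
```

Emit:
{"op": "apply_moves", "data": {"steps": [{"x":1.7,"y":3.8,"z":0.1,"spin":-0.08},{"x":2,"y":3.6,"z":0.1,"spin":-0.08},{"x":2.3,"y":3.4,"z":0.1,"spin":-0.08},{"x":2.6,"y":3.2,"z":0.1,"spin":-0.08}]}}

```text
time_s: 30.05
position: [0.4552, -0.2885, 0.1326]
tcp_rot: [[-0.42, -0.08, 0.904], [-0.906, -0.019, -0.423], [0.051, -0.997, -0.065]]
force: [-0.9, -1.9, -2.4]
opening: 0.201
```

```bash
python3 st.py; python3 cr.py
```

```text
t 30.05 pos [ 455.2 -288.5  132.6] yaw -114.9 F [-0.9 -1.9 -2.4] M [ 0.06  0.12 -0.01] op 17.5 j [-42.1  32.8  97.2  -4.9  52.8  75.9]
r 37.7 ang 140.9
[3.  2.3]
[3.  2.2]
[3.1 2. ]
[3.2 1.7]
[3.3 1.5]
[3.4 1.2]
[3.5 0.8]
```

Emit:
{"op": "apply_moves", "data": {"steps": [{"x":3.2,"y":2.6,"z":0.1,"spin":-0.08},{"x":3.3,"y":2.4,"z":0.1,"spin":-0.08},{"x":3.4,"y":2.1,"z":0.1,"spin":-0.08}]}}

```text
time_s: 30.35
position: [0.4629, -0.2811, 0.1326]
tcp_rot: [[-0.632, -0.087, 0.77], [-0.773, 0.004, -0.634], [0.052, -0.996, -0.07]]
force: [-2.6, -1.4, -1.0]
opening: 0.196
```

```bash
python3 st.py; python3 cr.py
```

```text
t 30.35 pos [ 462.9 -281.1  132.6] yaw -129.2 F [-2.6 -1.4 -1. ] M [0.06 0.02 0.02] op 17.0 j [-41.4  33.3  96.1  -3.8  54.6  90.3]
r 37.8 ang 124.7
[3.6 1.4]
[3.5 1.2]
[3.5 1. ]
[3.6 0.8]
[3.6 0.5]
[3.6 0.1]
[ 3.6 -0.2]
```

Emit:
{"op": "apply_moves", "data": {"steps": [{"x":3.7,"y":1.7,"z":0.1,"spin":-0.06},{"x":3.8,"y":1.4,"z":0.1,"spin":-0.06},{"x":3.8,"y":1.1,"z":0.1,"spin":-0.06}]}}

```text
time_s: 30.65
position: [0.4655, -0.2794, 0.1325]
tcp_rot: [[-0.76, -0.105, 0.641], [-0.646, 0.018, -0.763], [0.069, -0.994, -0.081]]
force: [-10.7, -5.7, 0.9]
opening: 0.197
```

```bash
python3 st.py; python3 cr.py
```

```text
t 30.65 pos [ 465.5 -279.4  132.5] yaw -139.6 F [-10.7  -5.7   0.9] M [-0.7   1.39  0.11] op 17.2 j [-41.   33.9  94.9  -3.8  56.5 101.1]
r 37.9 ang 120.0
[3.7 1. ]
[3.6 0.9]
[3.6 0.7]
[3.6 0.5]
[3.6 0.2]
[ 3.6 -0.2]
[ 3.6 -0.5]
```

Emit:
{"op": "apply_moves", "data": {"steps": [{"x":4,"y":2.2,"z":0,"spin":0},{"x":4,"y":2.2,"z":0,"spin":0}]}}

```text
time_s: 30.85
position: [0.4655, -0.2792, 0.1324]
tcp_rot: [[-0.757, -0.122, 0.642], [-0.648, 0.012, -0.761], [0.085, -0.992, -0.088]]
force: [-12.1, -8.4, -0.2]
opening: 0.198
```

```bash
python3 st.py; python3 cr.py|head -1; python3 - <<'E'
from fit import *
im=imaging.capture('scene'); crop(im,(250,120,150,140),4,'pics/c3s.png')
E
```

```text
t 30.85 pos [ 465.5 -279.2  132.4] yaw -139.4 F [-12.1  -8.4  -0.2] M [-1.1   1.43  0.23] op 17.2 j [-40.5  34.1  94.4  -4.8  57.3 101.9]
r 38.0 ang 119.8
```

View pics/c3s.png

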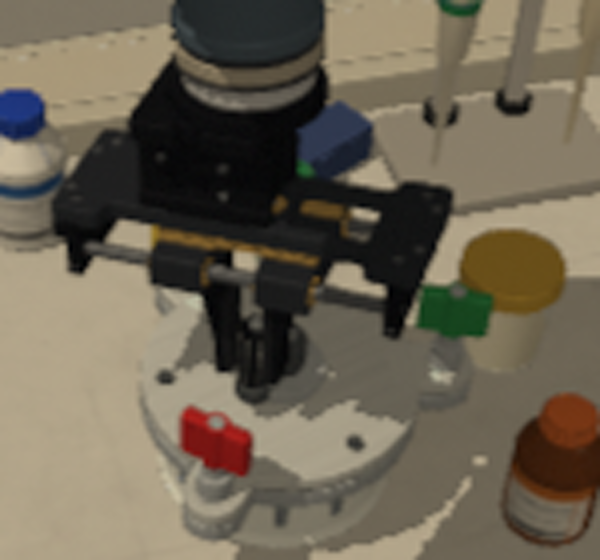

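Emit:
{"op": "apply_moves", "data": {"steps": [{"x":0,"y":0,"z":0.3,"spin":0},{"x":0,"y":0,"z":0.3,"spin":0},{"x":0,"y":0,"z":0.3,"spin":0},{"x":0,"y":0,"z":4,"spin":0},{"x":0,"y":0,"z":7,"spin":0},{"x":0,"y":0,"z":10,"spin":0},{"x":0,"y":0,"z":12,"spin":0},{"x":0,"y":0,"z":12,"spin":0},{"x":0,"y":0,"z":12,"spin":0},{"x":0,"y":0,"z":12,"spin":0},{"x":0,"y":0,"z":8,"spin":0},{"x":0,"y":0,"z":5,"spin":0}], "grip": 40}}

```text
time_s: 32.1
position: [0.4661, -0.2798, 0.2248]
tcp_rot: [[-0.757, -0.119, 0.643], [-0.648, 0.008, -0.761], [0.085, -0.993, -0.084]]
force: [0.2, -0.6, -0.1]
opening: 0.462
```

```bash
python3 st.py; python3 - <<'E'
from fit import *
p=imaging.camera_params('wrist'); im=imaging.capture('wrist'); cv2.imwrite('pics/e1w.png',im[:,:,::-1]);np.savez('e1.npz',im=im,**p)
im=imaging.capture('scene'); cv2.imwrite('pics/e1s.png',im[:,:,::-1])
im=imaging.capture('side'); cv2.imwrite('pics/e1d.png',im[:,:,::-1])
E
```

```text
t 32.1 pos [ 466.1 -279.8  224.8] yaw -139.4 F [ 0.2 -0.6 -0.1] M [ 0.04  0.08 -0.01] op 40.2 j [-40.5  26.9  89.8  -4.4  68.8 100.9]
```

View pics/e1w.png

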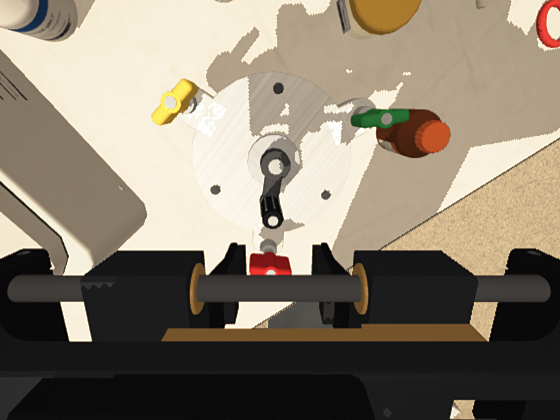

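View pics/e1s.png

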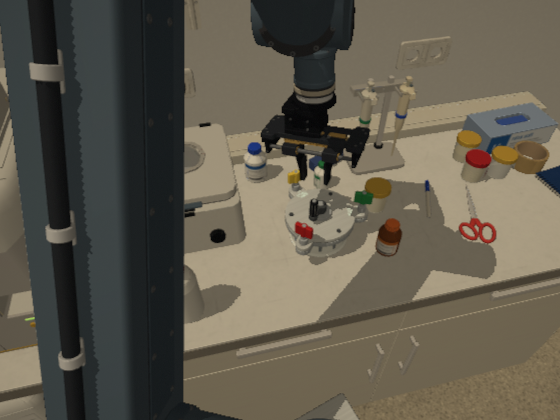

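View pics/e1d.png

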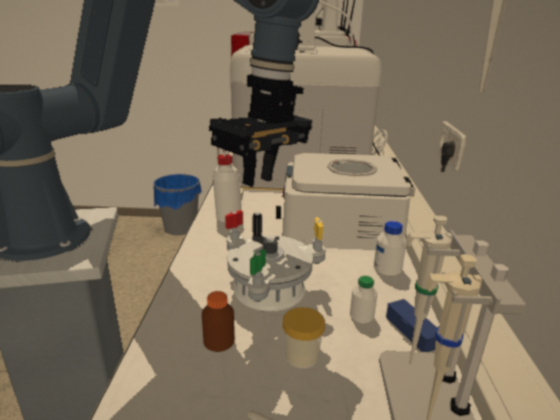

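```bash
python3 - <<'E'
from fit import *
d=np.load('e1.npz'); p={k:d[k] for k in d.files if k!='im'}; im=d['im']
crop(im,(340,90,80,50),8,'pics/e1g.png'); crop(im,(140,65,80,70),8,'pics/e1y.png')
d2=np.load('c1.npz'); 
s=atz(p,(272,220.5),.155); v=s[:2]-[.4844,-.3122]; print(s,np.hypot(*v),np.degrees(np.arctan2(v[1],v[0])))
crop(d2['im'],(175,200,80,50),8,'pics/c1g.png'); crop(d2['im'],(270,30,80,50),8,'pics/c1r.png'); crop(d2['im'],(340,195,80,60),8,'pics/c1y.png')
a=[cv2.imread(f'pics/{n}.png') for n in ('e1g','e1y','c1g','c1r','c1y')]
w=np.zeros((1100,1300,3),np.uint8)
for im,(x,y) in zip(a,[(0,0),(0,410),(650,0),(650,410),(650,820)]):
    h=min(im.shape[0],1100-y); w[y:y+h,x:x+im.shape[1]]=im[:h]
cv2.imwrite('pics/mix.png',cv2.resize(w,None,fx=.5,fy=.5))
E
```

```text
[ 0.46550667 -0.28026174  0.155     ] 0.03710809350571373 120.60677203984689
```

View pics/mix.png

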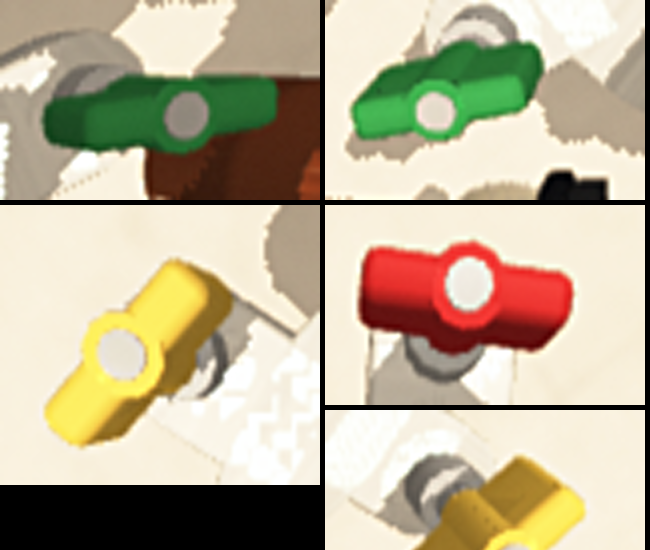

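```bash
python3 - <<'E'
from fit import *
for f,c,a,b in [('c1','g',(183,229.5),(225,223)),('c1','r',(280,45.75),(330.5,53.25)),('e1','y',(186.25,83.75),(156.25,118.75))]:
    d=np.load(f+'.npz'); p={k:d[k] for k in d.files if k!='im'}
    A,B=atz(p,a,.14),atz(p,b,.14); v=A-B; print(c,np.linalg.norm(v),np.degrees(np.arctan2(v[1],v[0]))%180)
E
```

```text
g 0.03784295321945309 47.30756039336427
r 0.03762847031379871 31.000637476943353
y 0.03398778517823257 84.82839070679786
```

```bash
python3 -c "
from rig import job,read_state
print(read_state()['force'],read_state()['time_s']); print(job.hand_in())"
```

```text
[ 0.27932187 -0.80283897  1.00601228] 32.25
the job is handed in; nothing more can be done
None
```

The filter press is closed and the job was handed in at 32.3 s. I turned the green, yellow and red knobs clockwise to their stops in that order, then wound the crank by its sleeve to its end stop.

- **Knobs:** At each stop the moment rose from about 0.1 to 0.9–1.2 N m and the pads began to slip on the bar. Pictures taken after I let go put the bars at about 47° (green), 85° (yellow) and 31° (red), within 1–2° of the tool angles at which each one stopped. That is roughly 1.36, 1.37 and 1.13 rad of travel, inside the 0.9–1.4 rad possible.
- **Crank:** It turned about 2.75 rad and then did not move under about 15 N, against the 3 N it takes to turn. The last picture shows the sleeve at the same angle after release, about 120° from the press centre.
- **Surroundings:** In the last pictures the amber bottle, the green-capped bottle, the cup and the wash flask stand as before. This is from looking at the pictures; I did not measure their positions again. The gripper is open, clear above the press and touching nothing.
- **Disagreement:** The tool drifted to a tilt of about 7° over the many short moves, and I could not correct it with the moves available. The grasps held anyway.

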